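Square up a pack of brass blanks and load it in the toolmaker's vise

ROBOT

A 6-joint arm with a two-finger parallel gripper is mounted at the origin on the work surface. World frame = base frame: x ahead of the robot, y to its left, z up, the work surface at z = 0. Lengths are in m, angles in rad, forces in N, time in s.
With the tool pointing down it reaches from about 0.25 to 0.775 m from the base axis. Payload 4 kg.
Tool frame: the origin (TCP) lies at the centre of the arm's flange, where the gripper is bolted on; the fingertips stand ahead of it and the grasp point (between the pads) lies 180 mm ahead of it (robot.tcp_to_tips is the z of the fingertips in the tool frame, in m); z points along the fingers, y is the direction in which the jaws open and shut (so a half turn about z gives the same grasp; the last joint's range is limited). The gripper opens to 94 mm and grips with 3 to 60 N. Pads are 16 mm wide; open, the fingers measure 119 mm over their backs; the gripper's body (75 mm by 177 mm) begins 78 mm behind the grasp point.
Start: joints at [-1.451, 0.087, 1.371, -0, 1.684, -0.103], TCP at [0.122, -0.536, 0.405] pointing down, gripper open.
Joint ranges: [-3.1, 3.1], [-0.76, 2.03], [0.27, 2.55], [-1.08, 4.22], [0.17, 2.65], [-2.57, 2.57]. Speed limits (rad/s): [2.79, 2.79, 3.14, 3.14, 3.14, 3.14].

INTERFACE

Orientations are given as [roll, pitch, yaw] about the fixed x, y, z axes, in that order (R = Rz(yaw) Ry(pitch) Rx(roll)).
In Python, from bench import robot gives the robot as it stands.
- The arm moves only by the tool move_arm, never from a script. Its argument "increments" is a list that holds one entry, the list of rows, each a list of 7 numbers: the opening, from 0 (shut) to 1 (fully open), then the shift along the tool's x, y, z as a fraction of full scale, then the turn, a rotation vector about the tool's x, y, z as a fraction of full scale. In form: [[[jaw, dx, dy, dz, rx, ry, rz], ...]]. A call has 1 to 8 rows; each row is the pose to reach, as a shift and turn from the pose commanded when the call began, along the tool's axes at that moment; what a row does not reach only later rows make up. Full scale, the value 1, is 0.1 m for a shift and pi/2 rad for a turn. A row lasts 1/12 s, in which the tool goes at most 41.7 mm and 7.16 degrees, less where a joint would pass 70% of its speed; a pose out of reach is approached as far as the arm can. A call with a number of a shift or a turn outside -1 to 1 is refused whole. A call with a gripper value outside its range is refused whole. The fingers move at their own pace and stop on an object; the grip force is fixed at half the most. Time passes only in rows, so rows that repeat a pose let the fingers close. It gives the time, the measured TCP pose, the force and the opening at its end, in the units of the state.
- robot.get_obs(): the state, without advancing time (a new reading comes with each control period).
- robot.snapshot(name): name is "scene" or "top" or "wrist"; returns (picture, depth): 384x512x3 uint8, red, green, blue; 384x512 float32, m along the optical axis (not along the pixel's ray), 0 where there is no reading.
- robot.camera_params(name): a dict with "mtx" (3x3 intrinsics, pixels), "R" (3x3) and "t" (3): a world point X has camera coordinates R X + t. Camera axes: x right, y down, z forward; pixel columns grow to the right and rows downward; lengths in m; the calibration is good to about 2 mm. A picture is of the moment at which its call begins: read the wrist's pose just before it. camera_params takes no time and is no camera call; for the wrist camera it gives the pose at the moment of the call.
- robot.close_job(): hands the job in, once; it reports no verdict.
The state is a dict: "time": time; "joint_positions": joint angles; "qvel": joint speeds; "joint_torque": joint torques, N m; "tool_pos": TCP position; "ee_rot": TCP orientation; "wrist_force": force on the tool from outside, world axes, zero at the start; "wrist_torque": the same for the moment, N m; "width": finger opening in m.
Only numpy, scipy, OpenCV 4.12 (cv2) and the standard library are available. Lean on these libraries where they do the work, as an engineer would, in place of code of your own. Each camera call takes 0.05 s, during which the arm holds its last target.

TASK

The five brass blanks on the wooden rest are to be drilled as one pack. Lay the pack on the runners of the squaring plate and tap it up against both halves of the stop until all edges are flush, then lay the squared pack flat on the bed of the vise, its long edges along the jaws and centred on them, and slide the moving jaw up until the pack sits snug between both jaws, still flush. Let go of everything and leave the other things on the bench where they are.

Things in the scene. Friction and masses are not known exactly. Their poses are not given: they have to be found in the camera images.
- blank1_c (a point): Centre (half-way up) of brass blank 1 of 5, counted from the bottom. All alike: loose flat plates 64 mm long (x), 50 mm wide (y), 4 mm thick, 0.11 kg each, stacked flat, slippery on one another. At the start they are out of line lengthwise (whole pack 86 to 94 mm long, too long to take by its ends), sidewise by up to 4 mm, and turned by 1 or 2 degrees; take the pack firmly or a blank slips out. Squared, the pack is 64 x 50 x 20 mm.
- blank2_c (a point): Centre (half-way up) of brass blank 2 of 5, counted from the bottom. All alike: loose flat plates 64 mm long (x), 50 mm wide (y), 4 mm thick, 0.11 kg each, stacked flat, slippery on one another. At the start they are out of line lengthwise (whole pack 86 to 94 mm long, too long to take by its ends), sidewise by up to 4 mm, and turned by 1 or 2 degrees; take the pack firmly or a blank slips out. Squared, the pack is 64 x 50 x 20 mm.
- blank3_c (a point): Centre (half-way up) of brass blank 3 of 5, counted from the bottom. All alike: loose flat plates 64 mm long (x), 50 mm wide (y), 4 mm thick, 0.11 kg each, stacked flat, slippery on one another. At the start they are out of line lengthwise (whole pack 86 to 94 mm long, too long to take by its ends), sidewise by up to 4 mm, and turned by 1 or 2 degrees; take the pack firmly or a blank slips out. Squared, the pack is 64 x 50 x 20 mm.
- blank4_c (a point): Centre (half-way up) of brass blank 4 of 5, counted from the bottom. All alike: loose flat plates 64 mm long (x), 50 mm wide (y), 4 mm thick, 0.11 kg each, stacked flat, slippery on one another. At the start they are out of line lengthwise (whole pack 86 to 94 mm long, too long to take by its ends), sidewise by up to 4 mm, and turned by 1 or 2 degrees; take the pack firmly or a blank slips out. Squared, the pack is 64 x 50 x 20 mm.
- blank5_c (a point): Centre (half-way up) of brass blank 5 of 5, counted from the bottom. All alike: loose flat plates 64 mm long (x), 50 mm wide (y), 4 mm thick, 0.11 kg each, stacked flat, slippery on one another. At the start they are out of line lengthwise (whole pack 86 to 94 mm long, too long to take by its ends), sidewise by up to 4 mm, and turned by 1 or 2 degrees; take the pack firmly or a blank slips out. Squared, the pack is 64 x 50 x 20 mm.
- rest_top (a point): Wooden rest under the untidy pack: fixed dark board 150 x 110 x 10 mm, two pale runners 22 mm high, 130 mm long along x, 40 mm over their outer sides, 30 mm clear between. The blanks lie across their tops, long edges along x, so fingers can reach below them. This point: centre of the rest, at the height of the runners' tops; z up.
- squarer: Squaring plate, fixed: blue plate 165 x 110 x 10 mm with two steel runners along x just like the rest's (tops 32 mm above the bench, 40 mm over their outer sides, 30 mm clear between) that lead to an upright steel stop at its +x end. Blanks lie on the runners and slide along them to the stop. Origin under its centre, x towards the stop, z up.
- stop_face (a point): Point on the stop's face, half-way along it, at the height of the runners' tops; x points into the stop (the face is at x = 0), z up. The stop is two upright halves, y from 19 to 52 mm either side, 26 mm higher than the runners, 14 mm thick; the 38 mm gap between them is open down to the plate, 22 mm below the runners' tops, so a finger can come down in it. Runners end at x = 0.
- vise: Steel toolmaker's vise fixed to the bench. Bed 50 mm wide (x), 150 mm long (y), top 32 mm above the bench; beside the bed only low clamps under 20 mm. Both jaws are 50 mm wide blocks 25 mm high on the bed: the fixed one at the +y end, the moving one facing it from -y. Origin under the bed, y from the moving to the fixed jaw, z up.
- fixed_face (a point): Foot of the fixed jaw's face, on the bed, at the middle of the jaw's width; y points into the fixed jaw, x along the jaws, z up. The pack lies on the bed with its 64 mm edges along the jaws, sticking out 7 mm past them at both ends; the open jaws leave no room for fingers along its long edges.
- jaw (a joint): Position (m) of the vise's moving jaw. The opening between the jaw faces is 63 mm minus this; it grows as the vise closes. Starts between -2 and 5 mm; 13 mm is closed on a 50 mm wide pack. The jaw slides along the bed against about 3 N of friction and stays where it is left.
- jaw_back (a point): Centre of the moving jaw's back face, 12.7 mm above the bed, 28 mm behind its gripping face. Pushing here towards the fixed jaw closes the vise. Axes as the vise's.
- hammer: Bystander: chasing hammer, about 200 mm long, lying flat. Leave it where it is.
- brush: Bystander: bench brush lying flat. Leave it where it is.
- hexkey: Bystander: red T-handled hex key, 100 mm handle, 85 mm shank, lying flat. Leave it where it is.
- dish: Bystander: small white ceramic bowl, 70 mm wide, 28 mm high. Leave it where it is.
- rouge: Bystander: bar of red polishing compound, 85 x 35 x 30 mm, half wrapped in paper. Leave it where it is.
- caliper: Bystander: steel digital caliper, 150 mm long, lying flat. Leave it where it is.
- oil: Bystander: small oil bottle, 44 mm wide, 85 mm tall, red cap, standing. Leave it where it is.

How it is judged:
By the outcome, as a careful person would: the job done as asked, in the order asked, and still so for the second after the job is handed in, with the robot touching nothing.
It also fails if it takes over 69 s, if anything falls off the work surface, if the arm or the gripper's body presses on something with over 40 N, if the wrist force passes 120 N, or if a joint passes its speed limit or range.

## Working session

There is one attempt and no reset: what is moved stays moved. The work goes in short steps, Python scripts to look and compute and a tool call to move; the robot and the scene stay as the last step left them, time stands still between calls to the robot, and variables do not carry over. Pictures are saved under pics/ and viewed, and the job is handed in when it is done.

Besides the shell and the picture viewer there is one more tool, called after "Request:" as name(argument=value, ...), one argument or row to a line, values as JSON. move_arm: Moves the arm, as the interface text tells. Its arguments: {"type":"object","properties":{"increments":{"type":"array","items":{"type":"array","items":{"type":"array","items":{"type":"number","minimum":-1,"maximum":1}}}}},"required":["increments"]}

```bash
mkdir -p pics
cat > h.py <<'E'
import numpy as np,cv2
from bench import robot
from scipy.spatial.transform import Rotation as Rn
def shot(n,f):
    p=robot.camera_params(n);im,d=robot.snapshot(n)
    np.savez('pics/'+f+'.npz',im=im,d=d,**{k:np.array(p[k]) for k in('mtx','R','t')})
    cv2.imwrite('pics/'+f+'.png',im[:,:,::-1]);return im,d,p
def load(f): 
    z=np.load('pics/'+f+'.npz');return z['im'],z['d'],z
def px(p,d,u,v,dd=None):
    z=d[int(round(v)),int(round(u))] if dd is None else dd
    c=np.linalg.inv(p['mtx'])@np.array([u,v,1])*z
    return p['R'].T@(c-p['t'])
def pz(p,u,v,z):
    "ray at height z"
    r=p['R'].T@(np.linalg.inv(p['mtx'])@np.array([u,v,1]));o=-p['R'].T@p['t']
    return o+r*(z-o[2])/r[2]
def proj(p,X):
    c=p['mtx']@(p['R']@np.array(X)+p['t']);return c[:2]/c[2]
def crop(f,u0,v0,u1,v1,s,out):
    im=load(f)[0][v0:v1,u0:u1,::-1];cv2.imwrite('pics/'+out+'.png',cv2.resize(im,None,fx=s,fy=s,interpolation=cv2.INTER_CUBIC))
def cloud(p,d):
    v,u=np.mgrid[0:384,0:512];c=np.stack([u,v,np.ones_like(u)],-1)@np.linalg.inv(p['mtx']).T*d[...,None]
    return (c-p['t'])@p['R']
E
python3 - <<'E'
from h import *
o=robot.get_obs();print({k:np.round(v,4) for k,v in o.items()})
print(robot.tcp_to_tips)
for n in('scene','top'):
    im,d,p=shot(n,n+'0');print(n,np.round(p['mtx'],1).tolist(),np.round(-p['R'].T@p['t'],3))
a=cv2.imread('pics/scene0.png');b=cv2.imread('pics/top0.png')
E
```

```text
{'time': np.float64(0.0), 'joint_positions': array([-1.4511,  0.088 ,  1.3723,  0.    ,  1.6836, -0.1031]), 'qvel': array([-0.0004,  0.0004, -0.002 ,  0.0005,  0.0003,  0.001 ]), 'joint_torque': array([-9.00000e-04, -3.40181e+01, -3.02428e+01,  7.16000e-02,
        3.31000e-02, -2.00000e-04]), 'tool_pos': array([ 0.1215, -0.5363,  0.4035]), 'ee_rot': array([-3.1394e+00, -2.0000e-04,  2.2280e-01]), 'wrist_force': array([ 0.0275, -0.0881,  0.3709]), 'wrist_torque': array([-0.007,  0.032, -0.003]), 'width': np.float64(0.094)}
0.1992
scene [[390.9, 0.0, 259.5], [0.0, 390.9, 188.0], [0.0, 0.0, 1.0]] [ 1.372 -0.379  0.899]
top [[421.9, 0.0, 255.3], [0.0, 421.9, 192.1], [0.0, 0.0, 1.0]] [ 0.465 -0.006  1.427]
```

```bash
python3 -c "
import cv2
for n in('scene0','top0'):
    cv2.imwrite('pics/'+n+'b.png',cv2.resize(cv2.imread('pics/'+n+'.png'),(800,600),interpolation=cv2.INTER_CUBIC))"
```

```text
(no output)
```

View pics/scene0b.png

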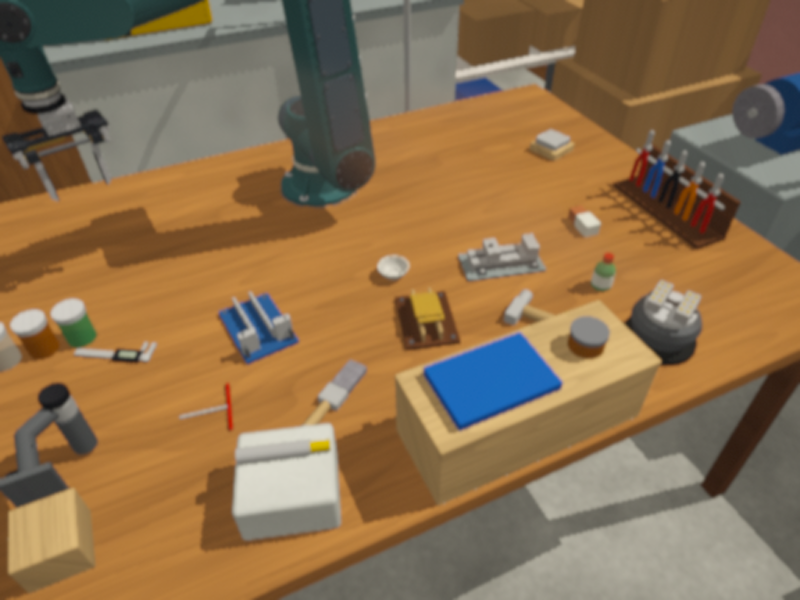

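View pics/top0b.png

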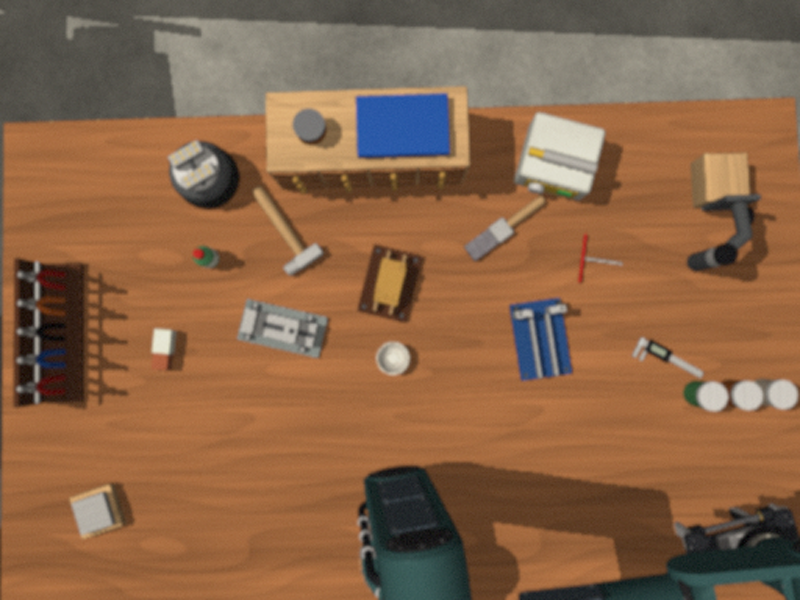

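The pictures show rest with pack at (390,283), squarer at (541,340) with its stop at the far end and the vise at (283,328) in the enlarged top picture. Next I take crops and measure.

Run:
```python
from h import *
im,d,p=load('top0')
crop('top0',140,145,280,240,5.5,'c1');crop('top0',315,180,380,250,8,'c2')
C=cloud(p,d)
for name,(u0,v0,u1,v1),zs in [('rest',(225,150,275,210),[(.034,.07)]),('sq',(320,185,370,248),[(.005,.016),(.028,.036),(.05,.065)]),('vise',(148,188,214,232),[(.028,.038),(.05,.066)])]:
    Q=C[v0:v1,u0:u1].reshape(-1,3)
    for a,b in zs:
        q=Q[(Q[:,2]>a)&(Q[:,2]<b)]
        if len(q)<5: print(name,a,len(q));continue
        r=cv2.minAreaRect((q[:,:2]*1000).astype(np.float32));print(name,a,b,len(q),np.round(np.median(q,0),4),np.round(r[0],1),np.round(r[1],1),round(r[2],1))
    print(np.histogram(Q[:,2],bins=np.arange(-.005,.09,.005))[0])
```

```text
rest 0.034 0.07 431 [0.5874 0.0246 0.0507] [585.5  25.5] [ 52.7 124.8] 74.8
[651 772 507 447  50   4   9  42  34  34 106 205  44   0   0   0   0   0]
sq 0.005 0.016 1286 [ 0.4535 -0.2922  0.0097] [ 462.2 -291. ] [164.  206.8] 87.3
sq 0.028 0.036 140 [ 0.4536 -0.3049  0.032 ] [ 457.8 -288.6] [157.1  98.4] 3.2
sq 0.05 0.065 90 [ 0.5144 -0.2872  0.0579] [ 515.  -287.4] [ 13.9 105.7] 6.5
[634 783 682 566  94  28  52  94  32   4   3  10  58  22   0   0   0   0]
vise 0.028 0.038 369 [0.4944 0.2642 0.0321] [493.6 248.6] [126.7  49.9] 75.3
vise 0.05 0.066 262 [0.5009 0.2495 0.0575] [500.7 276.3] [116.1  49.5] 75.3
[700 787 411 118  42  24 131 248  51  16   6  69 150  42   1   0   0   0]
```

View pics/c1.png

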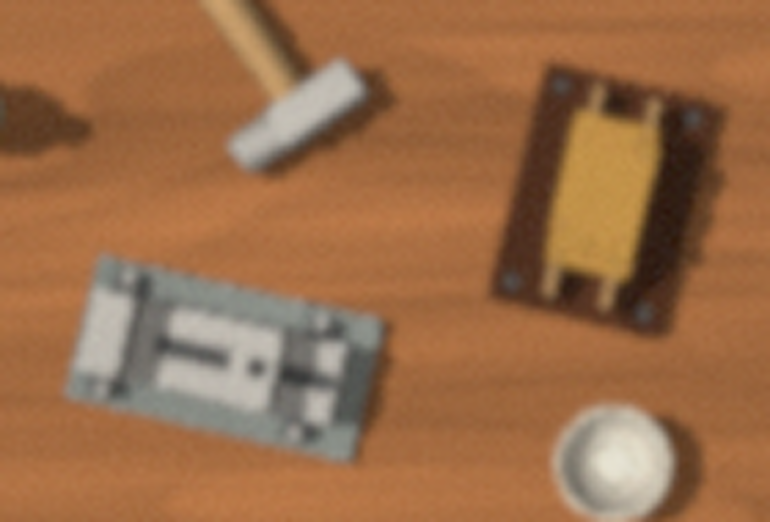

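View pics/c2.png

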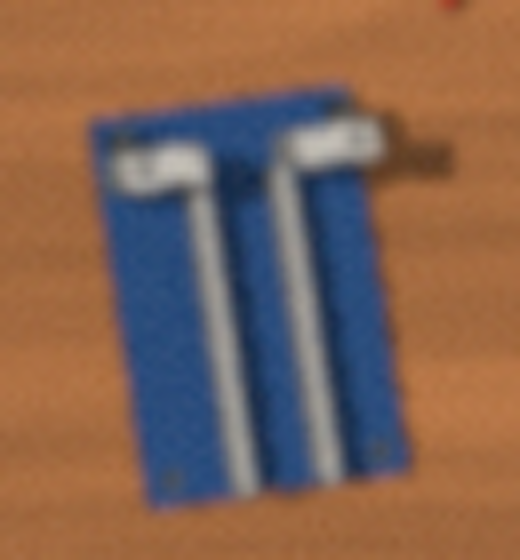

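Run:
```python
from h import *
im,d,p=load('top0')
for a,b in [((62,398),(390,398))]: pass
# line along vise axis in crop coords (5.5x, origin 140,145)
for off in (-35,0,35):
    out=[]
    for s in np.linspace(0,1,32):
        cu=70+s*(385-70);cv_=330+s*(390-330)+off
        X=px(p,d,140+cu/5.5,145+cv_/5.5);out.append((int(cu),int(round(X[2]*1000))))
    print(off,out)
q=robot.camera_params('wrist');o=robot.get_obs()
R=Rn.from_euler('xyz',o['ee_rot']).as_matrix()
print('cam in tool',np.round(R.T@(-q['R'].T@q['t']-o['tool_pos']),4));print(np.round(q['R']@R,3));print(q['mtx'].round(1))
```

```text
-35 [(70, -2), (80, -1), (90, 8), (100, 52), (110, 56), (120, 63), (130, 54), (141, 34), (151, 28), (161, 29), (171, 27), (181, 32), (191, 30), (202, 37), (212, 33), (222, 31), (232, 27), (242, 56), (252, 55), (263, 60), (273, 52), (283, 44), (293, 31), (303, 32), (313, 30), (324, 33), (334, 34), (344, 22), (354, 5), (364, 5), (374, 7), (385, -6)]
0 [(70, -9), (80, 11), (90, 58), (100, 62), (110, 55), (120, 59), (130, 35), (141, 30), (151, 31), (161, 30), (171, 34), (181, 32), (191, 33), (202, 34), (212, 34), (222, 30), (232, 62), (242, 56), (252, 59), (263, 59), (273, 55), (283, 32), (293, 27), (303, 31), (313, 32), (324, 32), (334, 42), (344, 6), (354, 7), (364, 5), (374, 4), (385, -5)]
35 [(70, 0), (80, 62), (90, 58), (100, 60), (110, 54), (120, 43), (130, 34), (141, 33), (151, 34), (161, 29), (171, 27), (181, 31), (191, 32), (202, 27), (212, 25), (222, 55), (232, 61), (242, 60), (252, 56), (263, 58), (273, 33), (283, 27), (293, 32), (303, 30), (313, 27), (324, 34), (334, 6), (344, 13), (354, 10), (364, -3), (374, 3), (385, -2)]
cam in tool [0.0811 0.001  0.0203]
[[-0.     1.     0.   ]
 [-0.961 -0.    -0.278]
 [-0.278 -0.     0.961]]
[[292.4   0.  252.5]
 [  0.  292.4 191.3]
 [  0.    0.    1. ]]
```

Request:
move_arm(
  increments=[
    [[1, 0.3, -0.14, 0, 0, 0, 0], [1, 0.62, -0.27, 0, 0, 0, 0], [1, 0.92, -0.41, 0, 0, 0, 0]],
  ],
)

```text
time: 0.35
tool_pos: [0.2027, -0.4755, 0.4038]
ee_rot: [-3.14, -0.0, 0.221]
wrist_force: [0.2, 0.7, 0.4]
width: 0.0941
```

Request:
move_arm(
  increments=[
    [[1, 0.3, -0.14, 0, 0, 0, 0], [1, 0.62, -0.27, 0, 0, 0, 0], [1, 0.92, -0.41, 0, 0, 0, 0]],
  ],
)

```text
time: 0.6
tool_pos: [0.2839, -0.4146, 0.4041]
ee_rot: [-3.141, 0.0, 0.223]
wrist_force: [-0.2, -0.0, -0.1]
width: 0.0942
```

Request:
move_arm(
  increments=[
    [[1, 0.3, -0.14, 0, 0, 0, 0], [1, 0.62, -0.27, 0, 0, 0, 0], [1, 0.92, -0.41, 0, 0, 0, 0]],
  ],
)

```text
time: 0.85
tool_pos: [0.3647, -0.3542, 0.4042]
ee_rot: [-3.141, 0.0, 0.223]
wrist_force: [-0.0, -0.3, 0.0]
width: 0.0944
```

Request:
move_arm(
  increments=[
    [[1, 0.3, -0.14, 0.3, 0, 0, 0.07], [1, 0.62, -0.27, 0.6, 0, 0, 0.07], [1, 0.92, -0.41, 1, 0, 0, 0.07], [1, 0.92, -0.41, 1, 0, 0, 0.07], [1, 0.92, -0.41, 1, 0, 0, 0.07], [1, 0.92, -0.41, 1, 0, 0, 0.07]],
  ],
)

```text
time: 1.35
tool_pos: [0.4442, -0.2947, 0.3035]
ee_rot: [-3.14, 0.003, 0.114]
wrist_force: [-0.5, -0.2, 0.5]
width: 0.0939
```

Run:
```python
from h import *
o=robot.get_obs();print(o['time'],o['tool_pos'],o['ee_rot'])
shot('wrist','w1')
cv2.imwrite('pics/w1b.png',cv2.resize(cv2.imread('pics/w1.png'),(800,600),interpolation=cv2.INTER_CUBIC))
```

```text
1.35 [ 0.44418205 -0.29470769  0.30353626] [-3.13993944e+00  2.55266216e-03  1.14331367e-01]
```

View pics/w1b.png

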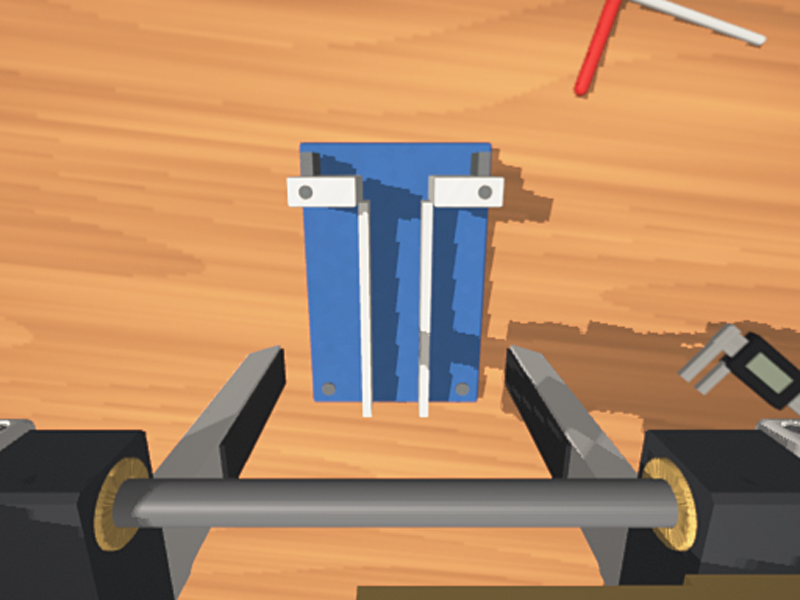

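The wrist view shows the squarer almost aligned with the tool: stop halves at (322,192) and (468,192), runners from (365,205) to (367,415) and (427,205) to (424,415). I enlarge it for subpixel corners.

Run:
```python
from h import *
crop('w1',180,85,330,150,5.3,'c3'); crop('w1',180,215,330,275,5.3,'c4')
a=cv2.imread('pics/c3.png');b=cv2.imread('pics/c4.png');cv2.imwrite('pics/c34.png',np.vstack([a,b])[:600]);print(a.shape,b.shape)
```

```text
(344, 795, 3) (318, 795, 3)
```

View pics/c3.png

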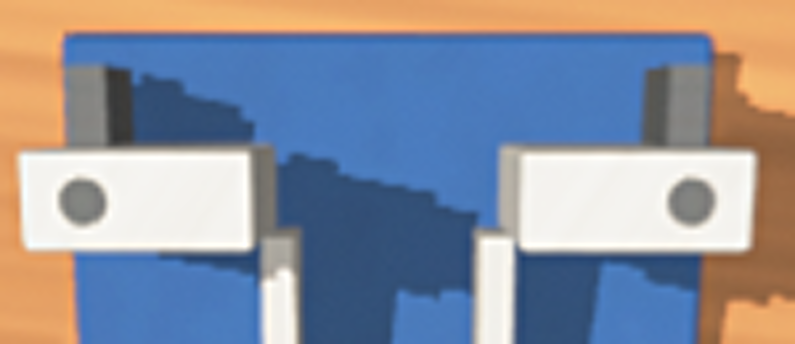

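View pics/c4.png

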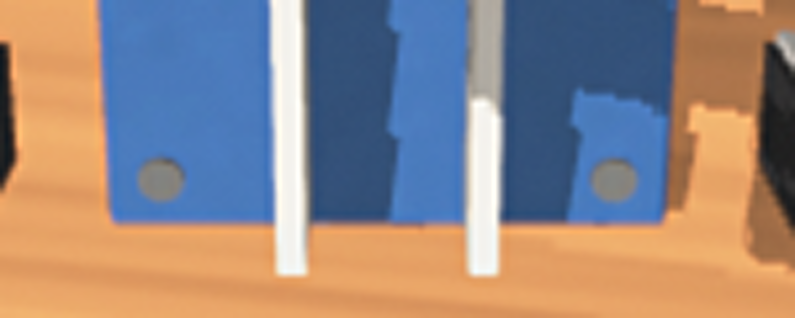

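Run:
```python
from h import *
im,d,p=load('w1')
def m(c,o,z):
    return pz(p,o[0]+(c[0]+.5)/5.3-.5,o[1]+(c[1]+.5)/5.3-.5,z)
A=(180,85);B=(180,215)
P=[m(c,A,.058) for c in[(22,250),(252,250),(520,250),(754,250)]]
print('stop',np.round(P,4).tolist(), [round(np.linalg.norm(P[i+1]-P[i])*1e3,1) for i in range(3)])
f=np.mean(P,0);dy=P[0]-P[3];print('face mid',f,'yaw',np.degrees(np.arctan2(-dy[0],dy[1])))
Q=[m(c,A,.01) for c in[(63,35),(711,35)]]+[m(c,B,.01) for c in[(665,222),(113,222)]]
print('plate',np.round(Q,4).tolist(),[round(np.linalg.norm(Q[i]-Q[i-1])*1e3,1) for i in range(4)],np.mean(Q,0))
e=(Q[0]+Q[1]-Q[2]-Q[3]);print('yaw',np.degrees(np.arctan2(e[1],e[0])))
Rr=[m(c,B,.032) for c in[(276,275),(307,275),(468,275),(498,275)]];print('run',np.round(Rr,4).tolist(),np.mean(Rr,0))
Y=np.radians(6.6);x=np.array([np.cos(Y),np.sin(Y),0])
for q in (np.mean(Q,0),np.mean(Rr,0)): print((f-q)@x, (f-q)@np.array([-x[1],x[0],0]))
# compare depth
print(px(p,d,205,121)[2],px(p,d,240,120)[2])
```

```text
stop [[0.5002, -0.2364, 0.058], [0.504, -0.269, 0.058], [0.5083, -0.307, 0.058], [0.5121, -0.3402, 0.058]] [np.float64(32.9), np.float64(38.3), np.float64(33.4)]
face mid [ 0.50615832 -0.28816293  0.058     ] yaw 6.533498629154572
plate [[0.5311, -0.2308, 0.01], [0.5433, -0.3382, 0.01], [0.3816, -0.3573, 0.01], [0.3692, -0.2496, 0.01]] [np.float64(163.0), np.float64(108.1), np.float64(162.8), np.float64(108.4)] [ 0.45629242 -0.29396264  0.01      ]
yaw 6.6647281918690595
run [[0.3744, -0.2828, 0.032], [0.375, -0.2884, 0.032], [0.3784, -0.3176, 0.032], [0.379, -0.3231, 0.032]] [ 0.37669046 -0.30298195  0.032     ]
0.050202027912496464 2.9835237662257653e-05
0.13031310272541635 -0.00015985648638883518
0.057440206497665264 0.01005448479097836
```

Request:
move_arm(
  increments=[
    [[1, 0.2, -0.33, 0, 0, 0, 0], [1, 0.4, -0.66, 0, 0, 0, 0], [1, 0.59, -1, 0, 0, 0, 0]],
  ],
)

```text
time: 1.65
tool_pos: [0.4916, -0.1901, 0.3074]
ee_rot: [3.138, -0.004, 0.108]
wrist_force: [1.1, 0.3, 0.4]
width: 0.0938
```

Request:
move_arm(
  increments=[
    [[1, 0.2, -0.33, 0, 0, 0, 0], [1, 0.4, -0.66, 0, 0, 0, 0], [1, 0.59, -1, 0, 0, 0, 0]],
  ],
)

```text
time: 1.9
tool_pos: [0.5395, -0.0832, 0.3076]
ee_rot: [3.139, -0.005, 0.11]
wrist_force: [0.3, 0.4, -0.3]
width: 0.0941
```

Request:
move_arm(
  increments=[
    [[1, 0.2, -0.33, 0, 0, 0, 0.08], [1, 0.4, -0.66, 0, 0, 0, 0.16], [1, 0.59, -1, 0, 0, 0, 0.24], [1, 0.59, -1.0, 0, 0, 0, 0.24], [1, 0.59, -1.0, 0, 0, 0, 0.24], [1, 0.59, -1.0, 0, 0, 0, 0.24]],
  ],
)

```text
time: 2.4
tool_pos: [0.5866, 0.0218, 0.3066]
ee_rot: [3.141, -0.003, -0.264]
wrist_force: [0.1, -0.3, 0.1]
width: 0.0943
```

Run:
```python
from h import *
o=robot.get_obs();print(o['time'],o['tool_pos'],o['ee_rot'])
shot('wrist','w2')
cv2.imwrite('pics/w2b.png',cv2.resize(cv2.imread('pics/w2.png'),(800,600),interpolation=cv2.INTER_CUBIC))
crop('w2',185,110,325,215,5.5,'c5')
```

```text
2.4 [0.58656717 0.02180018 0.30656052] [ 3.14128413 -0.0031919  -0.26416442]
```

View pics/w2b.png

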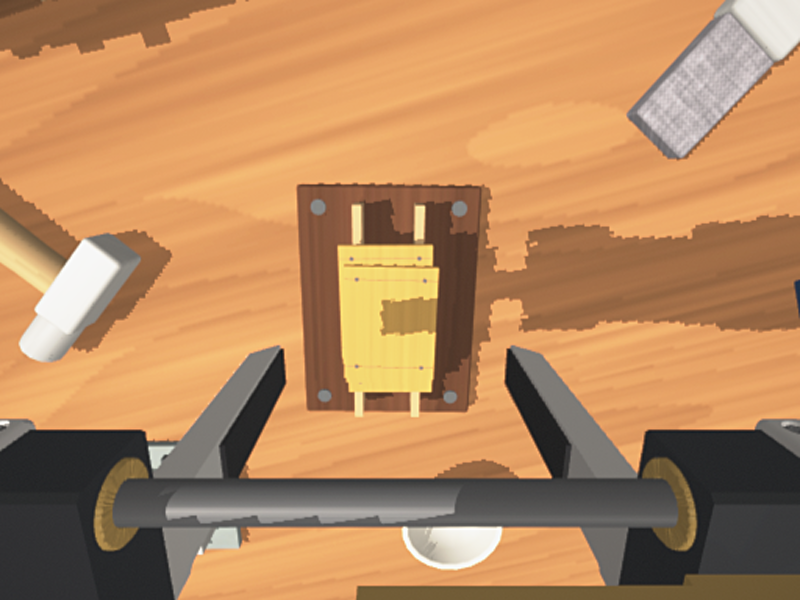

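View pics/c5.png

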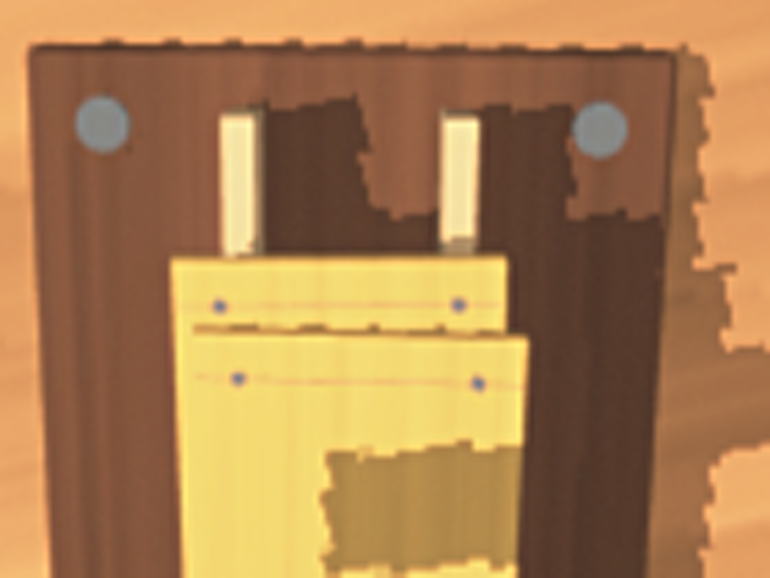

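Run:
```python
from h import *
crop('w2',195,200,315,275,6.5,'c6')
```

```text
(no output)
```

View pics/c6.png

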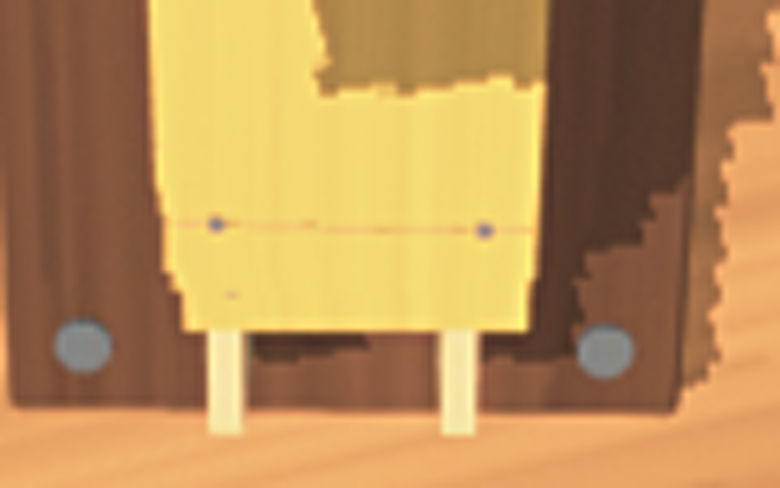

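Run:
```python
from h import *
im,d,p=load('w2')
def m(c,o,s,z): return pz(p,o[0]+(c[0]+.5)/s-.5,o[1]+(c[1]+.5)/s-.5,z)
A=(185,110,5.5);B=(195,200,6.5)
a=lambda c,z:m(c,A[:2],5.5,z)
b=lambda c,z:m(c,B[:2],6.5,z)
print('rest far board',a((30,46),.01),a((674,52),.01),'near',b((10,405),.01),b((678,412),.01))
Q=np.array([a((30,46),.01),a((674,52),.01),b((678,412),.01),b((10,405),.01)])
print([round(np.linalg.norm(Q[i]-Q[i-1])*1e3,1) for i in range(4)],Q.mean(0))
e=Q[0]+Q[1]-Q[2]-Q[3];Y=np.arctan2(e[1],e[0]);print('yaw',np.degrees(Y))
c=Q.mean(0);x=np.array([np.cos(Y),np.sin(Y),0]);y=np.array([-x[1],x[0],0])
L=lambda P:np.round([(P-c)@x*1e3,(P-c)@y*1e3,P[2]*1e3],1)
print('runner far',L(a((220,113),.032)),L(a((478,116),.032)),'near',L(b((207,435),.032)),L(b((477,435),.032)))
print('top far corners',L(a((194,329),.052)),L(a((527,338),.052)),'scribes',L(a((238,378),.052)),L(a((478,383),.052)),L(b((216,224),.052)),L(b((485,231),.052)))
for z in(.036,.040,.044,.048): print('z',z,'far',L(a((172,258),z)),L(a((506,258),z)),'near',L(b((183,330),z)),L(b((528,330),z)))
C=cloud(p,d)
for v in range(152,256,4): print(v,[round(float(C[v,u,2]*1000),0) for u in (225,235,250,262,270)])
```

```text
rest far board [0.67129374 0.05733552 0.01      ] [ 0.64223678 -0.04618778  0.01      ] near [0.5293802  0.09814961 0.01      ] [ 0.49976382 -0.00641812  0.01      ]
[np.float64(147.7), np.float64(107.5), np.float64(147.9), np.float64(108.7)] [0.58566864 0.02571981 0.01      ]
yaw -15.820607686932918
runner far [64.8 20.2 32. ] [ 64.8 -19.9  32. ] near [-66.1  20.3  32. ] [-65.6 -20.3  32. ]
top far corners [34.7 22.6 52. ] [ 33.9 -26.9  52. ] scribes [27.3 16.2 52. ] [ 27.  -19.8  52. ] [-22.5  16.8  52. ] [-23.1 -19.3  52. ]
z 0.036 far [42.7 27.6 36. ] [ 43.3 -24.7  36. ] near [-46.6  23.2  36. ] [-46. -27.  36.]
z 0.04 far [43.3 27.1 40. ] [ 43.9 -24.4  40. ] near [-44.5  22.8  40. ] [-43.9 -26.6  40. ]
z 0.044 far [44.  26.6 44. ] [ 44.6 -24.   44. ] near [-42.4  22.3  44. ] [-41.9 -26.3  44. ]
z 0.048 far [44.6 26.1 48. ] [ 45.2 -23.7  48. ] near [-40.3  21.9  48. ] [-39.8 -25.9  48. ]
152 [33.0, 8.0, 10.0, 9.0, 32.0]
156 [32.0, 10.0, 9.0, 9.0, 32.0]
160 [47.0, 48.0, 48.0, 48.0, 47.0]
164 [46.0, 47.0, 47.0, 48.0, 48.0]
168 [48.0, 48.0, 48.0, 48.0, 48.0]
172 [53.0, 51.0, 52.0, 51.0, 52.0]
176 [52.0, 52.0, 52.0, 51.0, 51.0]
180 [52.0, 51.0, 51.0, 52.0, 51.0]
184 [53.0, 51.0, 52.0, 50.0, 51.0]
188 [52.0, 53.0, 51.0, 51.0, 52.0]
192 [51.0, 52.0, 52.0, 52.0, 51.0]
196 [51.0, 51.0, 52.0, 52.0, 52.0]
200 [52.0, 52.0, 51.0, 51.0, 53.0]
204 [52.0, 50.0, 52.0, 51.0, 52.0]
208 [51.0, 51.0, 52.0, 51.0, 51.0]
212 [52.0, 52.0, 52.0, 52.0, 53.0]
216 [52.0, 51.0, 53.0, 52.0, 51.0]
220 [52.0, 52.0, 51.0, 51.0, 51.0]
224 [52.0, 52.0, 51.0, 51.0, 53.0]
228 [52.0, 53.0, 51.0, 52.0, 51.0]
232 [52.0, 51.0, 52.0, 51.0, 52.0]
236 [52.0, 51.0, 52.0, 51.0, 51.0]
240 [50.0, 52.0, 52.0, 51.0, 52.0]
244 [44.0, 44.0, 44.0, 44.0, 44.0]
248 [36.0, 36.0, 36.0, 37.0, 35.0]
252 [9.0, 11.0, 9.0, 17.0, 8.0]
```

Request:
move_arm(
  increments=[
    [[1, -0.02, -0.03, 0.3, 0, 0, 0.008], [1, -0.02, -0.03, 0.6, 0, 0, 0.008], [1, -0.02, -0.03, 0.78, 0, 0, 0.008], [1, -0.02, -0.03, 0.85, 0, 0, 0.008], [1, -0.02, -0.03, 0.85, 0, 0, 0.008], [1, -0.02, -0.03, 0.85, 0, 0, 0.008]],
  ],
)

```text
time: 2.95
tool_pos: [0.5854, 0.025, 0.2207]
ee_rot: [-3.142, -0.001, -0.278]
wrist_force: [-1.2, 0.0, -0.0]
width: 0.0935
```

Request:
move_arm(
  increments=[
    [[0, 0, 0, 0, 0, 0, 0], [0, 0, 0, 0, 0, 0, 0], [0, 0, 0, 0, 0, 0, 0], [0, 0, 0, 0, 0, 0, 0], [0, 0, 0, 0, 0, 0, 0], [0, 0, 0, 0, 0, 0, 0], [0, 0, 0, 0, 0, 0, 0], [0, 0, 0, 0, 0, 0, 0]],
  ],
)

```text
time: 3.62
tool_pos: [0.5852, 0.0263, 0.2198]
ee_rot: [3.141, -0.0, -0.277]
wrist_force: [0.1, -0.4, 0.3]
width: 0.0502
```

Run:
```python
from h import *
o=robot.get_obs();print(o['time'],o['tool_pos'],o['width'],o['wrist_force'])
shot('wrist','w3')
cv2.imwrite('pics/w3b.png',cv2.resize(cv2.imread('pics/w3.png'),(800,600),interpolation=cv2.INTER_CUBIC))
```

```text
3.6167 [0.58516918 0.0262827  0.21977264] 0.05017594776051788 [ 0.11923322 -0.37045054  0.30667548]
```

View pics/w3b.png

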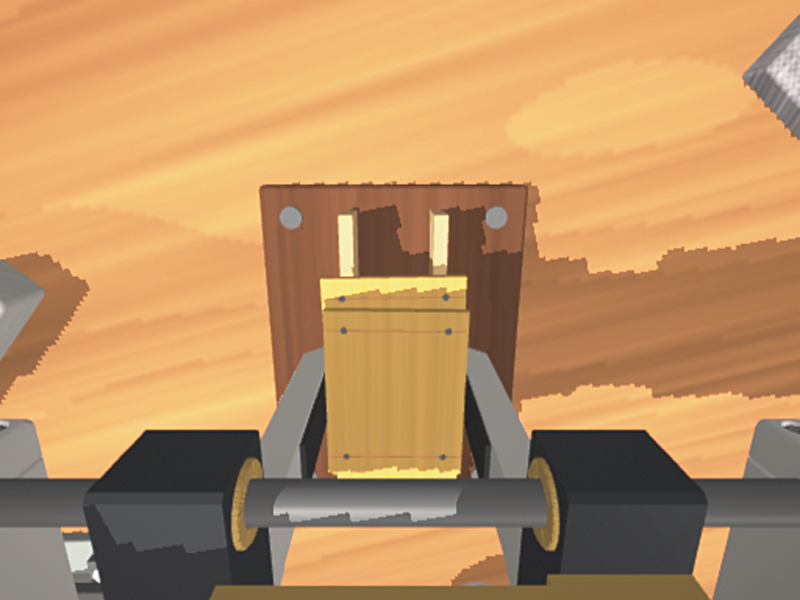

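Request:
move_arm(
  increments=[
    [[0, 0, 0, -0.05, 0, 0, 0], [0, 0, 0, -0.15, 0, 0, 0], [0, 0, 0, -0.3, 0, 0, 0], [0, 0, 0, -0.45, 0, 0, 0], [0, 0, 0, -0.6, 0, 0, 0], [0, 0, 0, -0.6, 0, 0, 0]],
  ],
)

```text
time: 4.17
tool_pos: [0.5859, 0.0263, 0.2832]
ee_rot: [-3.14, -0.006, -0.277]
wrist_force: [1.3, -0.7, -4.4]
width: 0.0502
```

Run:
```python
from h import *
o=robot.get_obs();print(o['time'],o['tool_pos'],o['width'],o['wrist_force'])
shot('scene','s1')
crop('s1',230,150,340,240,7,'s1b')
```

```text
4.1667 [0.5859342  0.02629688 0.28322501] 0.050171066263268435 [ 1.30151369 -0.73922562 -4.43244752]
```

View pics/s1b.png

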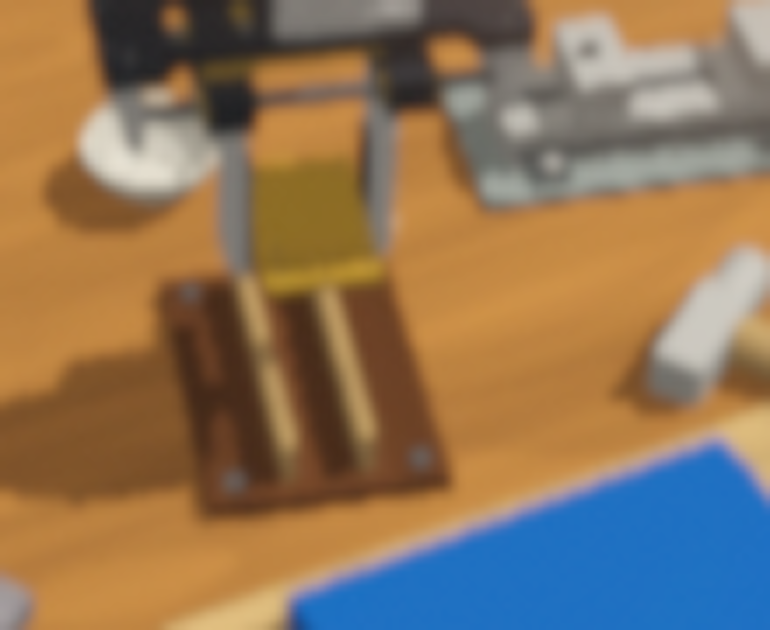

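The rest is empty and the whole pack hangs in the fingers. I travel to the squarer.

Request:
move_arm(
  increments=[
    [[0, -0.01, 0.1, 0, 0, 0, 0], [0, -0.03, 0.27, 0, 0, 0, 0], [0, -0.05, 0.5, 0, 0, 0, 0], [0, -0.08, 0.74, 0, 0, 0, 0], [0, -0.11, 1.0, 0, 0, 0, 0]],
  ],
)

```text
time: 4.63
tool_pos: [0.5459, -0.0678, 0.2774]
ee_rot: [3.141, 0.004, -0.276]
wrist_force: [-0.6, 0.6, -4.9]
width: 0.0495
```

Request:
move_arm(
  increments=[
    [[0, -0.03, 0.26, 0, 0, 0, 0], [0, -0.06, 0.52, 0, 0, 0, 0], [0, -0.08, 0.76, 0, 0, 0, 0], [0, -0.11, 1.0, 0, 0, 0, 0]],
  ],
)

```text
time: 4.97
tool_pos: [0.5077, -0.1615, 0.2776]
ee_rot: [3.141, 0.004, -0.277]
wrist_force: [-0.3, -0.3, -5.7]
width: 0.0497
```

Request:
move_arm(
  increments=[
    [[0, -0.03, 0.26, 0, 0, 0, -0.03], [0, -0.06, 0.52, 0, 0, 0, -0.08], [0, -0.08, 0.76, 0, 0, 0, -0.14], [0, -0.11, 1.0, 0, 0, 0, -0.2], [0, -0.13, 1.0, 0, 0, 0, -0.25], [0, -0.13, 1.0, 0, 0, 0, -0.25], [0, -0.13, 1.0, 0, 0, 0, -0.25]],
  ],
)

```text
time: 5.55
tool_pos: [0.4686, -0.2529, 0.278]
ee_rot: [-3.139, 0.002, 0.113]
wrist_force: [0.1, 0.6, -5.8]
width: 0.0497
```

Request:
move_arm(
  increments=[
    [[0, -0.06, 0.13, 0, 0, 0, 0], [0, -0.13, 0.28, 0.1, 0, 0, 0], [0, -0.19, 0.39, 0.25, 0, 0, 0], [0, -0.19, 0.39, 0.4, 0, 0, 0], [0, -0.19, 0.39, 0.5, 0, 0, 0], [0, -0.19, 0.39, 0.55, 0, 0, 0], [0, -0.19, 0.39, 0.55, 0, 0, 0]],
  ],
)

```text
time: 6.13
tool_pos: [0.4549, -0.2926, 0.2226]
ee_rot: [-3.139, 0.003, 0.116]
wrist_force: [0.3, 0.2, -4.4]
width: 0.0498
```

Run:
```python
from h import *
o=robot.get_obs();print(o['time'],o['tool_pos'],o['ee_rot'],o['width'],o['wrist_force'])
shot('wrist','w4')
cv2.imwrite('pics/w4b.png',cv2.resize(cv2.imread('pics/w4.png'),(800,600),interpolation=cv2.INTER_CUBIC))
```

```text
6.1333 [ 0.45487405 -0.29255867  0.22264444] [-3.13853294e+00  2.84089257e-03  1.16446758e-01] 0.049789332541914075 [ 0.33363424  0.24444458 -4.38262473]
```

View pics/w4b.png

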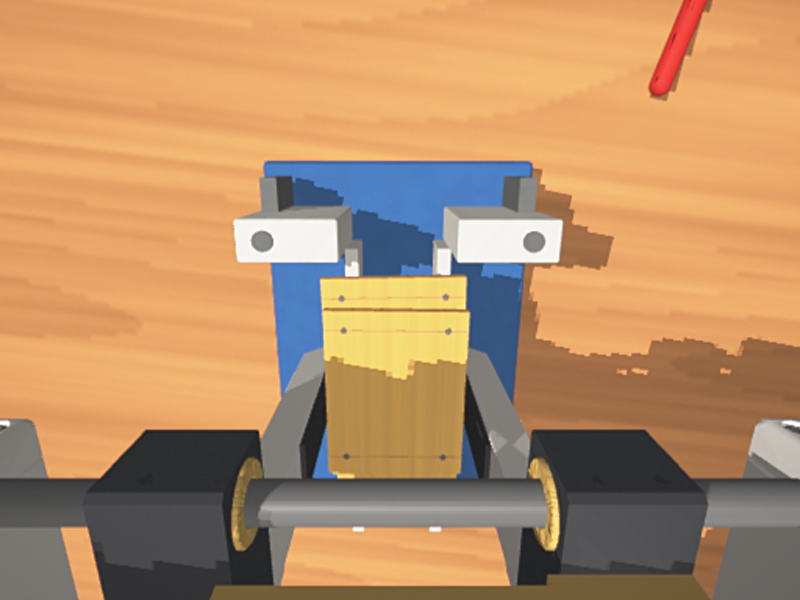

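Request:
move_arm(
  increments=[
    [[0, 0, 0.012, 0.01, 0, 0, 0], [0, 0, 0.012, 0.02, 0, 0, 0], [0, 0, 0.012, 0.025, 0, 0, 0], [0, 0, 0.012, 0.025, 0, 0, 0], [0, 0, 0.012, 0.025, 0, 0, 0]],
  ],
)

```text
time: 6.6
tool_pos: [0.4554, -0.2949, 0.2226]
ee_rot: [3.141, -0.001, 0.116]
wrist_force: [-0.1, -0.3, -5.9]
width: 0.0498
```

Request:
move_arm(
  increments=[
    [[0, 0, 0, 0.01, 0, 0, 0], [0, 0, 0, 0.02, 0, 0, 0], [0, 0, 0, 0.02, 0, 0, 0], [0, 0, 0, 0.02, 0, 0, 0]],
  ],
)

```text
time: 6.93
tool_pos: [0.4552, -0.2949, 0.22]
ee_rot: [-3.141, 0.0, 0.116]
wrist_force: [0.1, -0.1, -4.8]
width: 0.0498
```

Request:
move_arm(
  increments=[
    [[0, 0, 0, 0.005, 0, 0, 0], [0, 0, 0, 0.01, 0, 0, 0], [0, 0, 0, 0.01, 0, 0, 0], [0, 0, 0, 0.01, 0, 0, 0]],
  ],
)

```text
time: 7.27
tool_pos: [0.4555, -0.295, 0.2198]
ee_rot: [3.141, -0.001, 0.116]
wrist_force: [-1.2, -0.4, -2.1]
width: 0.0499
```

Request:
move_arm(
  increments=[
    [[1, 0, 0, 0, 0, 0, 0], [1, 0, 0, 0, 0, 0, 0], [1, 0, 0, 0, 0, 0, 0], [1, 0, 0, 0, 0, 0, 0], [1, 0, 0, -0.1, 0, 0, 0], [1, 0, 0, -0.4, 0, 0, 0], [1, 0, 0, -0.8, 0, 0, 0], [1, 0, 0, -0.8, 0, 0, 0]],
  ],
)

```text
time: 7.93
tool_pos: [0.457, -0.2962, 0.3087]
ee_rot: [3.13, -0.011, 0.116]
wrist_force: [1.2, -0.2, 2.2]
width: 0.0938
```

Run:
```python
from h import *
o=robot.get_obs();print(o['time'],o['tool_pos'],o['ee_rot'],o['width'],o['wrist_force'])
shot('wrist','w5')
crop('w5',185,90,325,260,3.5,'w5b')
```

```text
7.9333 [ 0.45695486 -0.29615993  0.30873014] [ 3.13011257 -0.01125449  0.11607078] 0.09380236132713116 [ 1.2450056  -0.21233795  2.16706919]
```

View pics/w5b.png

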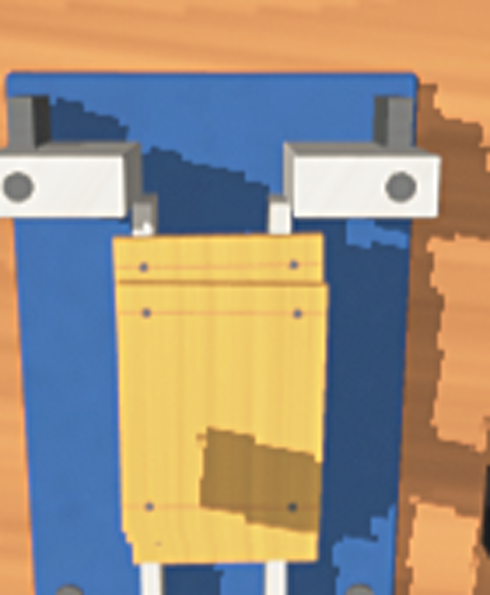

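Request:
move_arm(
  increments=[
    [[0, -0.1, 0, 0, 0, 0, -0.07], [0, -0.3, 0, 0, 0, 0, -0.14], [0, -0.6, -0.01, 0, 0, 0, -0.21], [0, -0.74, -0.01, 0, 0, 0, -0.28], [0, -0.74, -0.01, 0, 0, 0, -0.35], [0, -0.74, -0.01, 0, 0, 0, -0.42], [0, -0.74, -0.01, 0, 0, 0, -0.49], [0, -0.74, -0.01, 0, 0, 0, -0.57]],
  ],
)

```text
time: 8.65
tool_pos: [0.3813, -0.3023, 0.2988]
ee_rot: [-3.141, -0.0, 1.016]
wrist_force: [-0.0, 0.1, 0.5]
width: 0.044
```

Request:
move_arm(
  increments=[
    [[0, 0, 0, 0, 0, 0, -0.07], [0, 0, 0, 0, 0, 0, -0.14], [0, 0, 0, 0, 0, 0, -0.21], [0, 0, 0, 0, 0, 0, -0.28], [0, 0, 0, 0, 0, 0, -0.35], [0, 0, 0, 0, 0, 0, -0.43], [0, 0, 0, 0, 0, 0, -0.43], [0, 0, 0, 0, 0, 0, -0.43]],
  ],
)

```text
time: 9.32
tool_pos: [0.3815, -0.3023, 0.2988]
ee_rot: [-3.141, -0.001, 1.683]
wrist_force: [-0.5, -1.4, -0.6]
width: 0.0004
```

Run:
```python
from h import *
o=robot.get_obs();print(o['time'],o['tool_pos'],o['ee_rot'],o['width'],o['wrist_force'])
shot('wrist','w6')
cv2.imwrite('pics/w6b.png',cv2.resize(cv2.imread('pics/w6.png'),(800,600),interpolation=cv2.INTER_CUBIC))
```

```text
9.3167 [ 0.38153478 -0.30231704  0.29881223] [-3.14110320e+00 -5.08405260e-04  1.68302625e+00] 0.00043139962301573466 [-0.4614731  -1.36972045 -0.58920761]
```

View pics/w6b.png

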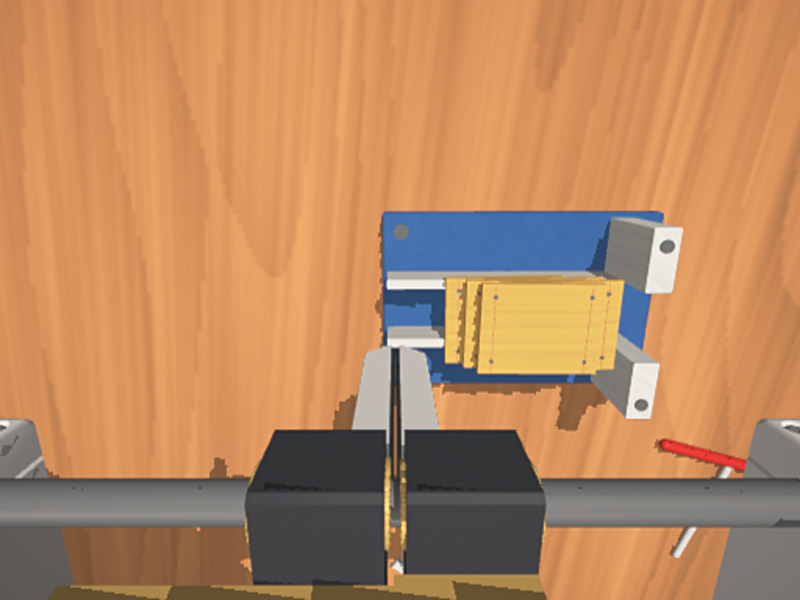

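Request:
move_arm(
  increments=[
    [[0, 0, 0, 0.2, 0, 0, 0], [0, 0, 0, 0.45, 0, 0, 0], [0, 0, 0, 0.65, 0, 0, 0], [0, 0, 0, 0.74, 0, 0, 0], [0, 0, 0, 0.74, 0, 0, 0]],
  ],
)

```text
time: 9.78
tool_pos: [0.3809, -0.3017, 0.2225]
ee_rot: [-3.138, -0.004, 1.685]
wrist_force: [-0.5, 1.0, 0.1]
width: 0.0003
```

Request:
move_arm(
  increments=[
    [[0, 0, 0.05, 0, 0, 0, 0], [0, 0, 0.1, 0, 0, 0, 0], [0, 0, 0.14, 0, 0, 0, 0], [0, 0, 0.18, 0, 0, 0, 0], [0, 0, 0.22, 0, 0, 0, 0], [0, 0, 0.26, 0, 0, 0, 0], [0, 0, 0.3, 0, 0, 0, 0], [0, 0, 0.34, 0, 0, 0, 0]],
  ],
)

```text
time: 10.45
tool_pos: [0.4158, -0.2989, 0.2266]
ee_rot: [-3.141, 0.002, 1.686]
wrist_force: [-4.1, -1.6, 5.6]
width: 0.0005
```

Run:
```python
from h import *
o=robot.get_obs();print(o['time'],o['tool_pos'],o['ee_rot'],o['width'],o['wrist_force'])
shot('wrist','w7')
cv2.imwrite('pics/w7b.png',cv2.resize(cv2.imread('pics/w7.png')[90:340,190:462],(800,735),interpolation=cv2.INTER_CUBIC)[:600])
```

```text
10.45 [ 0.41583668 -0.29894341  0.22661841] [-3.14147406e+00  2.14363035e-03  1.68615734e+00] 0.0005439058384094984 [-4.14029288 -1.60870345  5.63247605]
```

View pics/w7b.png

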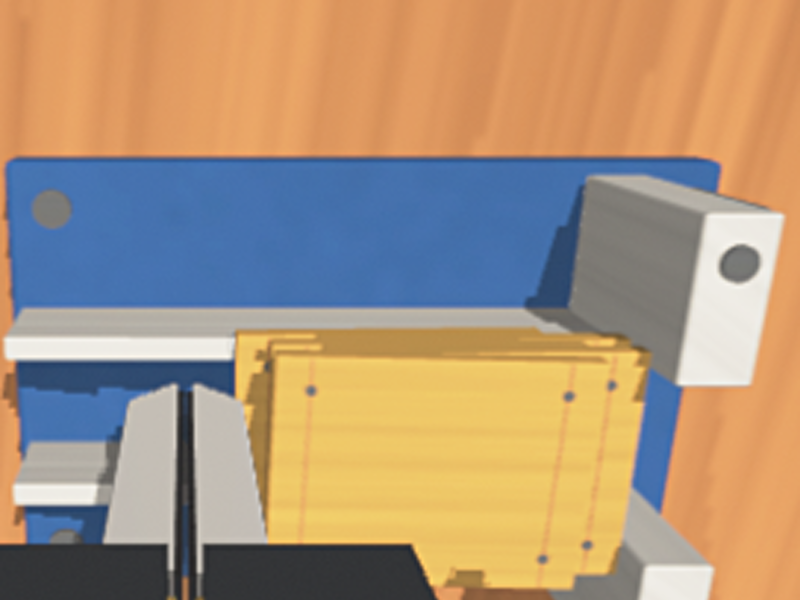

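Request:
move_arm(
  increments=[
    [[0, 0, 0.02, 0, 0, 0, 0], [0, 0, 0.04, 0, 0, 0, 0], [0, 0, 0.06, 0, 0, 0, 0], [0, 0, 0.08, 0, 0, 0, 0], [0, 0, 0.1, 0, 0, 0, 0], [0, 0, 0.1, 0, 0, 0, 0]],
  ],
)

```text
time: 11.0
tool_pos: [0.4254, -0.2979, 0.2266]
ee_rot: [-3.14, 0.002, 1.686]
wrist_force: [-5.5, -0.4, 6.8]
width: 0.0005
```

Run:
```python
from h import *
o=robot.get_obs();print(o['time'],o['tool_pos'],o['ee_rot'],o['width'],o['wrist_force'])
shot('wrist','w8')
cv2.imwrite('pics/w8b.png',cv2.resize(cv2.imread('pics/w8.png')[90:340,190:462],(800,735),interpolation=cv2.INTER_CUBIC)[:600])
```

```text
11.0 [ 0.4253975  -0.29790997  0.226627  ] [-3.14018330e+00  2.16739112e-03  1.68621544e+00] 0.0005472303714486303 [-5.46338642 -0.44396897  6.76603313]
```

View pics/w8b.png

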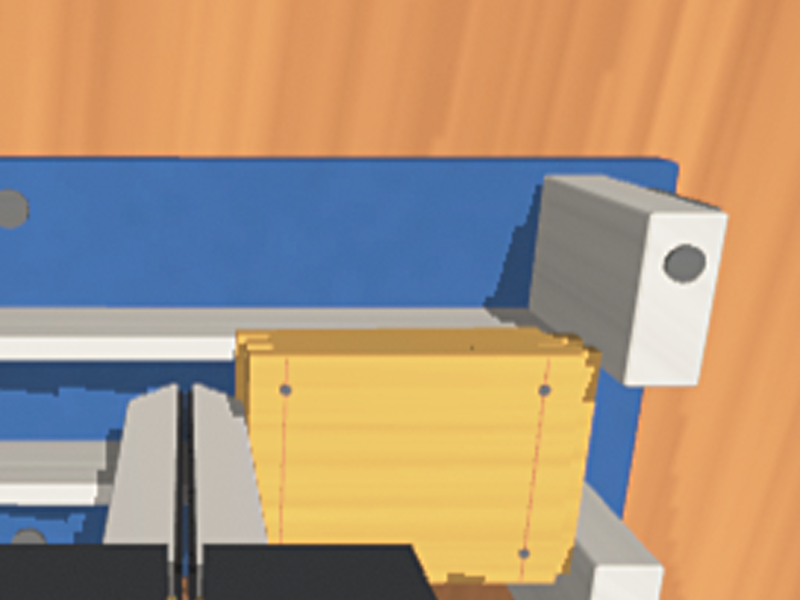

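Request:
move_arm(
  increments=[
    [[0, 0, 0.01, 0, 0, 0, 0], [0, 0, 0.02, 0, 0, 0, 0], [0, 0, 0.03, 0, 0, 0, 0], [0, 0, 0.04, 0, 0, 0, 0], [0, 0, 0.04, 0, 0, 0, 0], [0, 0, 0.04, 0, 0, 0, 0]],
  ],
)

```text
time: 11.55
tool_pos: [0.4291, -0.2975, 0.2266]
ee_rot: [-3.14, 0.002, 1.686]
wrist_force: [-5.4, -0.0, 6.9]
width: 0.0004
```

Run:
```python
from h import *
o=robot.get_obs();print(o['time'],o['tool_pos'],o['ee_rot'],o['width'],o['wrist_force'])
shot('wrist','w9')
cv2.imwrite('pics/w9b.png',cv2.resize(cv2.imread('pics/w9.png')[90:340,190:462],(800,735),interpolation=cv2.INTER_CUBIC)[:600])
```

```text
11.55 [ 0.42911573 -0.29748079  0.22660077] [-3.13983485e+00  2.01073065e-03  1.68599869e+00] 0.0003629938923637471 [-5.3936192  -0.00712735  6.89810026]
```

View pics/w9b.png

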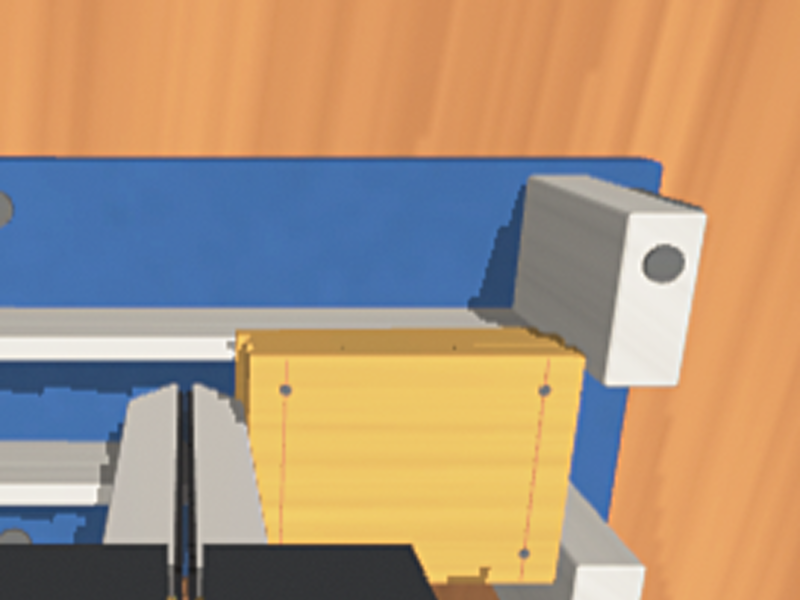

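Request:
move_arm(
  increments=[
    [[0, 0, 0.006, 0, 0, 0, 0], [0, 0, 0.012, 0, 0, 0, 0], [0, 0, 0.018, 0, 0, 0, 0], [0, 0, 0.018, 0, 0, 0, 0]],
  ],
)

```text
time: 11.93
tool_pos: [0.4307, -0.2973, 0.2266]
ee_rot: [-3.139, 0.002, 1.686]
wrist_force: [-5.5, 0.0, 7.5]
width: 0.0004
```

Request:
move_arm(
  increments=[
    [[0, 0, 0.006, 0, 0, 0, 0], [0, 0, 0.012, 0, 0, 0, 0], [0, 0, 0.018, 0, 0, 0, 0], [0, 0, 0.018, 0, 0, 0, 0]],
  ],
)

```text
time: 12.27
tool_pos: [0.4314, -0.2973, 0.2266]
ee_rot: [-3.135, 0.002, 1.686]
wrist_force: [-11.9, -1.1, 10.5]
width: 0.0
```

Request:
move_arm(
  increments=[
    [[0, 0, 0.006, 0, 0, 0, 0], [0, 0, 0.01, 0, 0, 0, 0], [0, 0, 0.01, 0, 0, 0, 0]],
  ],
)

```text
time: 12.52
tool_pos: [0.4319, -0.2972, 0.2267]
ee_rot: [-3.133, 0.001, 1.686]
wrist_force: [-14.4, -1.0, 11.9]
width: 0.0004
```

Run:
```python
from h import *
o=robot.get_obs();print(o['time'],o['tool_pos'],o['ee_rot'],o['width'],o['wrist_force'])
shot('wrist','w10')
cv2.imwrite('pics/w10b.png',cv2.resize(cv2.imread('pics/w10.png')[90:340,190:462],(800,735),interpolation=cv2.INTER_CUBIC)[:600])
```

```text
12.5167 [ 0.43187463 -0.29724545  0.22665733] [-3.13269444e+00  1.37796657e-03  1.68588358e+00] 0.00037362788107201024 [-14.36963951  -1.02893674  11.85497476]
```

View pics/w10b.png

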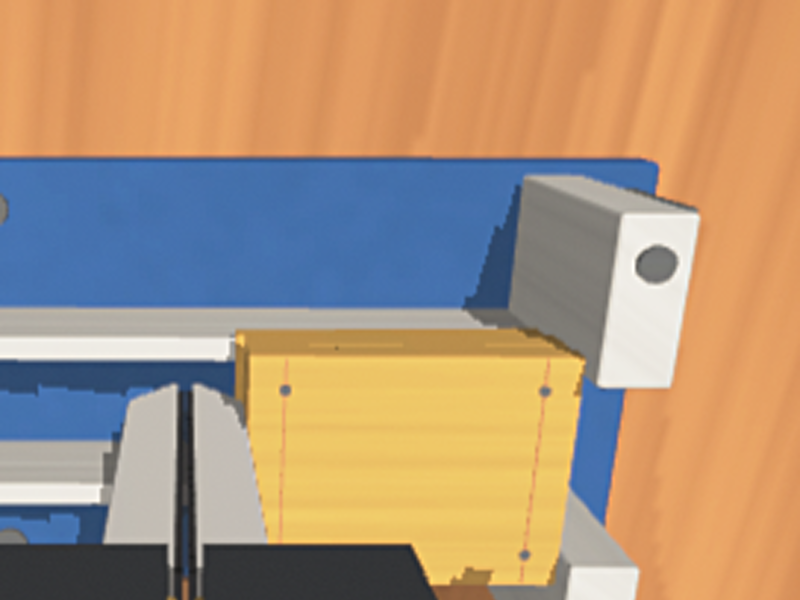

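Request:
move_arm(
  increments=[
    [[0, 0, -0.05, 0, 0, 0, 0], [0, 0, -0.12, 0, 0, 0, 0], [0, 0, -0.12, -0.2, 0, 0, 0], [0, 0, -0.12, -0.5, 0, 0, 0], [0, 0, -0.12, -0.8, 0, 0, 0], [0, 0, -0.12, -0.8, 0, 0, 0]],
  ],
)

```text
time: 13.07
tool_pos: [0.4233, -0.2986, 0.3118]
ee_rot: [3.133, 0.009, 1.686]
wrist_force: [0.2, -1.2, 1.5]
width: 0.0004
```

Request:
move_arm(
  increments=[
    [[1, 0, 0.15, 0, 0, 0, 0], [1, 0, 0.35, 0, 0, 0, 0], [1, 0, 0.53, 0, 0, 0, 0], [1, 0, 0.53, 0, 0, 0, 0], [1, 0, 0.53, 0, 0, 0, 0], [1, 0, 0.53, 0, 0, 0, 0]],
  ],
)

```text
time: 13.57
tool_pos: [0.4742, -0.2915, 0.3044]
ee_rot: [-3.14, -0.001, 1.686]
wrist_force: [-0.7, -0.5, -0.3]
width: 0.0368
```

Run:
```python
from h import *
o=robot.get_obs();print(o['time'],o['tool_pos'],o['ee_rot'],o['width'],o['wrist_force'])
shot('wrist','w11')
crop('w11',180,110,340,230,5,'w11b')
```

```text
13.5667 [ 0.4742221  -0.29154235  0.30435007] [-3.14028534e+00 -9.21116699e-04  1.68628645e+00] 0.036761320604854736 [-0.65623704 -0.51337283 -0.27907086]
```

View pics/w11b.png

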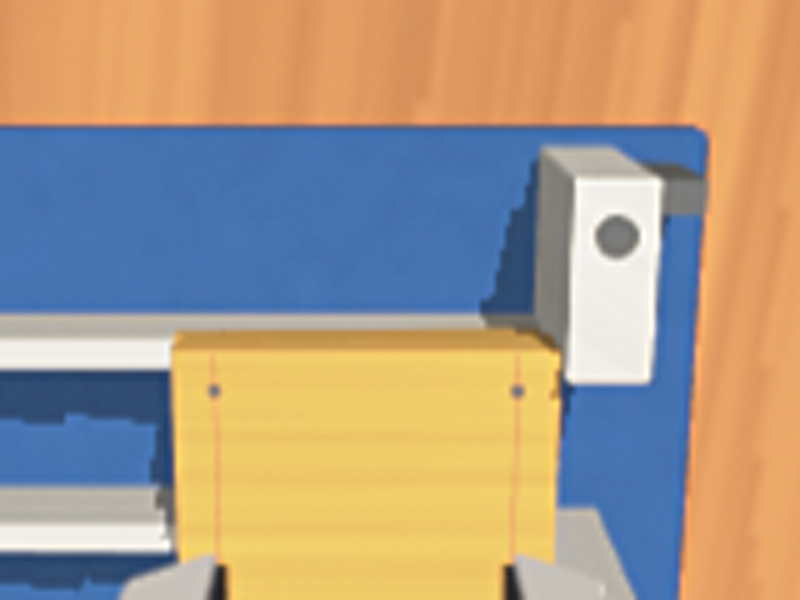

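Request:
move_arm(
  increments=[
    [[1, 0, 0, 0, 0, 0, 0.07], [1, 0, 0, 0, 0, 0, 0.14], [1, 0, 0, 0, 0, 0, 0.21], [1, 0, 0, 0, 0, 0, 0.28], [1, 0, 0, 0, 0, 0, 0.35], [1, 0, 0, 0, 0, 0, 0.42], [1, 0, 0, 0, 0, 0, 0.49], [1, 0, 0, 0, 0, 0, 0.56]],
  ],
)

```text
time: 14.28
tool_pos: [0.4738, -0.2918, 0.3051]
ee_rot: [-3.141, 0.0, 0.8]
wrist_force: [0.3, 0.1, -0.2]
width: 0.0929
```

Request:
move_arm(
  increments=[
    [[1, 0, 0, 0, 0, 0, 0.07], [1, 0, 0, 0, 0, 0, 0.14], [1, 0, 0, 0, 0, 0, 0.21], [1, 0, 0, 0, 0, 0, 0.28], [1, 0, 0, 0, 0, 0, 0.36], [1, 0, 0, 0, 0, 0, 0.44], [1, 0, 0, 0, 0, 0, 0.44], [1, 0, 0, 0, 0, 0, 0.44]],
  ],
)

```text
time: 14.95
tool_pos: [0.474, -0.2918, 0.3052]
ee_rot: [-3.142, 0.0, 0.118]
wrist_force: [0.5, -0.2, 0.2]
width: 0.0943
```

Run:
```python
from h import *
o=robot.get_obs();print(o['time'],o['tool_pos'],o['ee_rot'],o['width'],o['wrist_force'])
shot('wrist','w12')
crop('w12',170,90,330,240,4,'w12b')
```

```text
14.95 [ 0.47401678 -0.29180549  0.30515918] [-3.14159156e+00  1.46141717e-04  1.17712836e-01] 0.09428624752647194 [ 0.45981199 -0.24603162  0.1659624 ]
```

View pics/w12b.png

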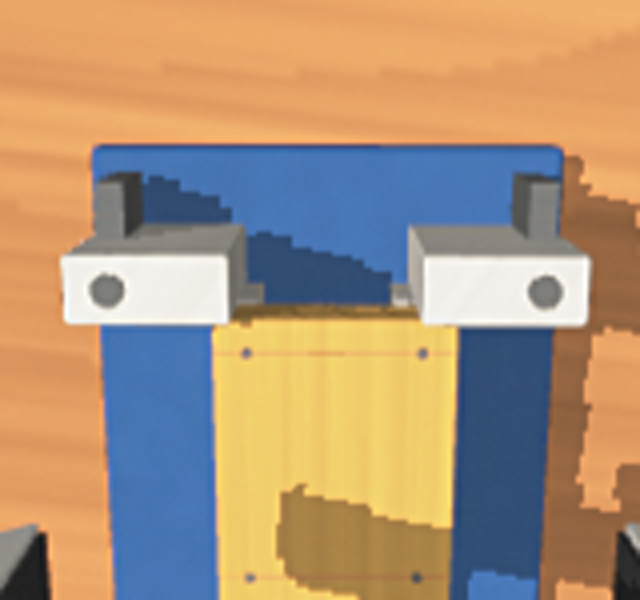

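Request:
move_arm(
  increments=[
    [[1, 0, 0, 0.2, 0, 0, -0.001], [1, 0, 0, 0.45, 0, 0, -0.001], [1, 0, 0, 0.7, 0, 0, -0.001], [1, 0, 0, 0.83, 0, 0, -0.001], [1, 0, 0, 0.83, 0, 0, -0.001], [1, 0, 0, 0.83, 0, 0, -0.001]],
  ],
)

```text
time: 15.5
tool_pos: [0.4743, -0.2916, 0.2215]
ee_rot: [-3.14, 0.001, 0.118]
wrist_force: [0.1, -0.4, 0.6]
width: 0.0939
```

Request:
move_arm(
  increments=[
    [[0, 0, 0, 0, 0, 0, 0], [0, 0, 0, 0, 0, 0, 0], [0, 0, 0, 0, 0, 0, 0], [0, 0, 0, 0, 0, 0, 0], [0, 0, 0, 0, 0, 0, 0], [0, 0, 0, 0, 0, 0, 0], [0, 0, 0, 0, 0, 0, 0], [0, 0, 0, 0, 0, 0, 0]],
  ],
)

```text
time: 16.17
tool_pos: [0.4747, -0.2918, 0.2224]
ee_rot: [3.141, -0.0, 0.117]
wrist_force: [0.3, -0.9, 0.6]
width: 0.0497
```

Run:
```python
from h import *
o=robot.get_obs();print(o['time'],o['tool_pos'],o['ee_rot'],o['width'],o['wrist_force'])
shot('wrist','w13')
crop('w13',160,120,340,260,4.3,'w13b')
```

```text
16.1667 [ 0.47469234 -0.29184819  0.22243569] [ 3.14074806e+00 -2.57614832e-04  1.16935391e-01] 0.049710389722409154 [ 0.27397277 -0.88096124  0.64524122]
```

View pics/w13b.png

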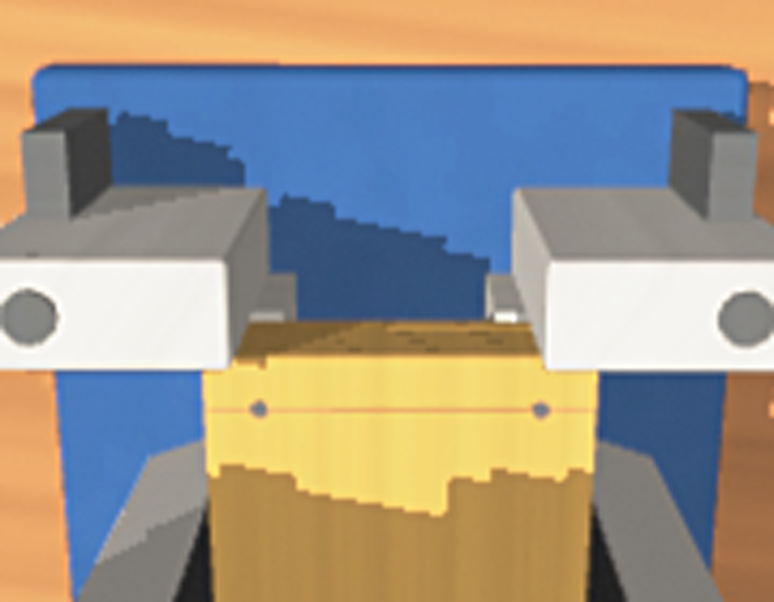

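Request:
move_arm(
  increments=[
    [[1, 0, 0, 0, 0, 0, 0], [1, 0, 0, 0, 0, 0, 0], [1, 0, 0, 0, 0, 0, 0], [1, 0, 0, 0, 0, 0, 0], [1, 0, 0, -0.1, 0, 0, 0], [1, 0, 0, -0.4, 0, 0, 0], [1, 0, 0, -0.8, 0, 0, 0], [1, 0, 0, -0.8, 0, 0, 0]],
  ],
)

```text
time: 16.88
tool_pos: [0.4763, -0.2928, 0.3117]
ee_rot: [3.131, -0.011, 0.117]
wrist_force: [0.6, -1.1, 1.8]
width: 0.094
```

Request:
move_arm(
  increments=[
    [[1, 0, 0, 0, 0, 0, -0.07], [1, 0, 0, 0, 0, 0, -0.14], [1, 0, 0, 0, 0, 0, -0.21], [1, 0, 0, 0, 0, 0, -0.28], [1, 0, 0, 0, 0, 0, -0.35], [1, 0, 0, 0, 0, 0, -0.42], [1, 0, 0, 0, 0, 0, -0.49], [1, 0, 0, 0, 0, 0, -0.56]],
  ],
)

```text
time: 17.55
tool_pos: [0.4747, -0.2917, 0.3031]
ee_rot: [3.14, 0.0, 1.002]
wrist_force: [0.5, -0.2, -0.7]
width: 0.0941
```

Request:
move_arm(
  increments=[
    [[1, 0, 0, 0, 0, 0, -0.07], [1, 0, 0, 0, 0, 0, -0.14], [1, 0, 0, 0, 0, 0, -0.21], [1, 0, 0, 0, 0, 0, -0.28], [1, 0, 0, 0, 0, 0, -0.36], [1, 0, 0, 0, 0, 0, -0.44], [1, 0, 0, 0, 0, 0, -0.44], [1, 0, 0, 0, 0, 0, -0.44]],
  ],
)

```text
time: 18.22
tool_pos: [0.4747, -0.2917, 0.3029]
ee_rot: [3.141, 0.001, 1.685]
wrist_force: [0.8, -0.6, -0.3]
width: 0.094
```

Run:
```python
from h import *
o=robot.get_obs();print(o['time'],o['tool_pos'],o['ee_rot'],o['width'],o['wrist_force'])
shot('wrist','w14')
crop('w14',130,110,370,260,3.3,'w14b')
```

```text
18.2167 [ 0.47470755 -0.29170756  0.30285426] [3.14082229e+00 7.70848592e-04 1.68453555e+00] 0.0939737643379138 [ 0.79618488 -0.60583165 -0.28948343]
```

View pics/w14b.png

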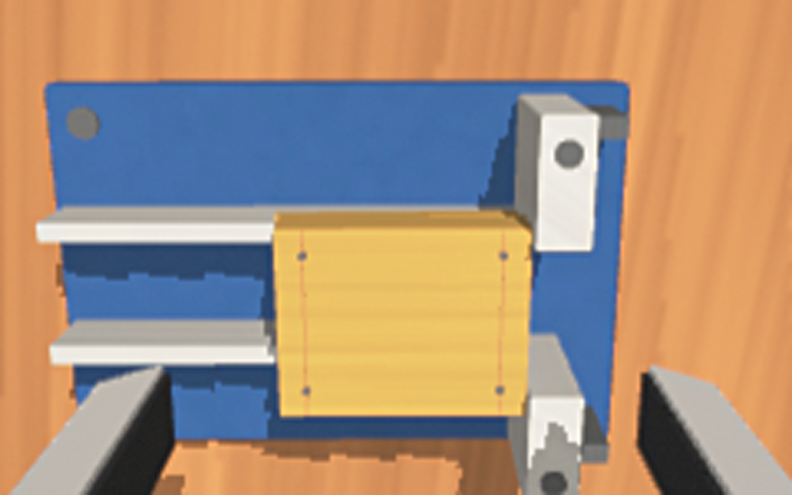

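Request:
move_arm(
  increments=[
    [[1, 0, 0.006, 0.2, 0, 0, 0], [1, 0, 0.006, 0.42, 0, 0, 0], [1, 0, 0.006, 0.65, 0, 0, 0], [1, 0, 0.006, 0.79, 0, 0, 0], [1, 0, 0.006, 0.79, 0, 0, 0], [1, 0, 0.006, 0.79, 0, 0, 0]],
  ],
)

```text
time: 18.77
tool_pos: [0.4751, -0.2914, 0.2227]
ee_rot: [-3.14, -0.001, 1.686]
wrist_force: [0.6, 1.0, 0.3]
width: 0.0939
```

Request:
move_arm(
  increments=[
    [[0, 0, 0, 0, 0, 0, 0], [0, 0, 0, 0, 0, 0, 0], [0, 0, 0, 0, 0, 0, 0], [0, 0, 0, 0, 0, 0, 0], [0, 0, 0, 0, 0, 0, 0], [0, 0, 0, 0, 0, 0, 0], [0, 0, 0, 0, 0, 0, 0]],
  ],
)

```text
time: 19.35
tool_pos: [0.4746, -0.2919, 0.2239]
ee_rot: [-3.139, 0.001, 1.688]
wrist_force: [-5.1, -0.1, 5.1]
width: 0.0642
```

Run:
```python
from h import *
o=robot.get_obs();print(o['time'],o['tool_pos'],o['ee_rot'],o['width'],o['wrist_force'])
shot('wrist','w15')
crop('w15',130,110,370,260,3.3,'w15b')
```

```text
19.35 [ 0.47463189 -0.29191896  0.22392948] [-3.13947873e+00  7.63153208e-04  1.68751432e+00] 0.06416908600389526 [-5.05596848 -0.07388981  5.07171899]
```

View pics/w15b.png

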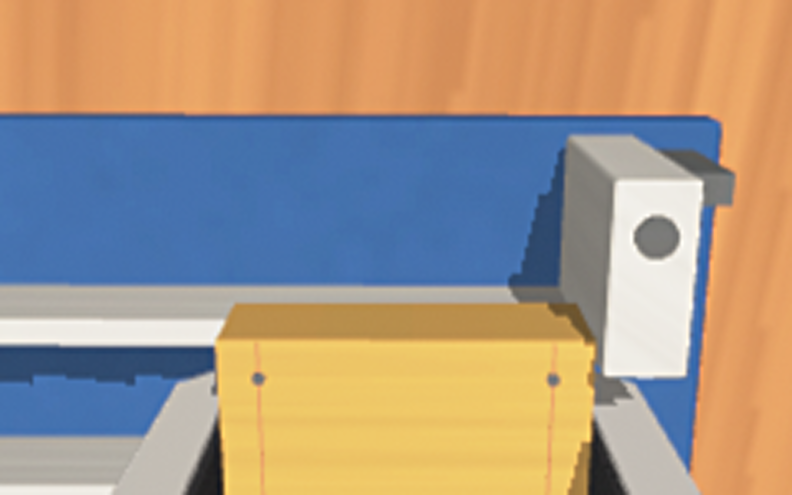

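Request:
move_arm(
  increments=[
    [[0, 0, -0.01, 0, 0, 0, 0], [0, 0, -0.02, 0, 0, 0, 0], [0, 0, -0.02, -0.05, 0, 0, 0], [0, 0, -0.02, -0.17, 0, 0, 0], [0, 0, -0.02, -0.34, 0, 0, 0], [0, 0, -0.02, -0.52, 0, 0, 0], [0, 0, -0.02, -0.7, 0, 0, 0], [0, 0, -0.02, -0.7, 0, 0, 0]],
  ],
)

```text
time: 20.07
tool_pos: [0.4742, -0.2922, 0.2971]
ee_rot: [3.136, 0.005, 1.688]
wrist_force: [0.8, -0.9, -3.8]
width: 0.0637
```

Run:
```python
from h import *
o=robot.get_obs();print(o['time'],o['tool_pos'],o['ee_rot'],o['width'],o['wrist_force'])
shot('wrist','w16')
crop('w16',130,110,370,260,3.3,'w16b')
```

```text
20.0667 [ 0.47422366 -0.29221291  0.29706707] [3.13601403 0.00451169 1.68790662] 0.06373677503635816 [ 0.84171244 -0.93322202 -3.82019928]
```

View pics/w16b.png

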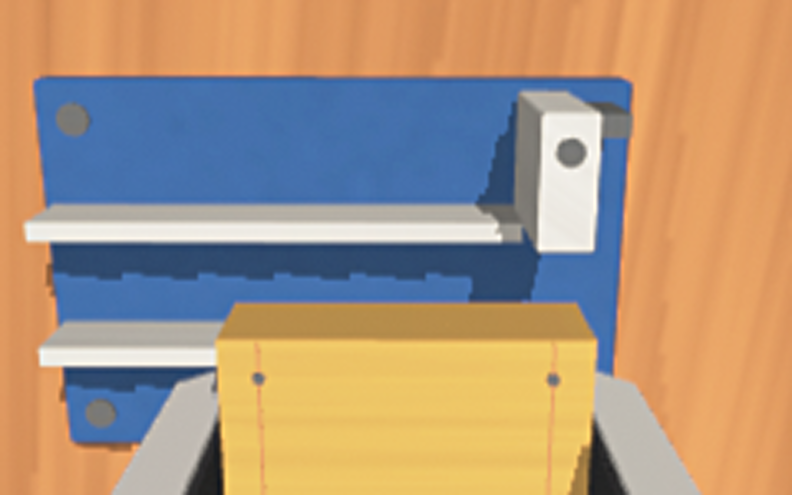

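The pack hangs squared between the fingers. I carry it to the vise at 4 rows per 0.1 m.

Request:
move_arm(
  increments=[
    [[0, 0.1, 0.01, 0, 0, 0, 0], [0, 0.25, 0.03, 0, 0, 0, 0], [0, 0.45, 0.06, 0, 0, 0, 0], [0, 0.68, 0.09, 0, 0, 0, 0], [0, 0.9, 0.13, 0, 0, 0, 0]],
  ],
)

```text
time: 20.53
tool_pos: [0.4748, -0.1985, 0.2909]
ee_rot: [-3.138, -0.004, 1.688]
wrist_force: [-0.1, 0.3, -4.8]
width: 0.064
```

Request:
move_arm(
  increments=[
    [[0, 0.23, 0.03, 0, 0, 0, 0], [0, 0.46, 0.06, 0, 0, 0, 0], [0, 0.68, 0.09, 0, 0, 0, 0], [0, 0.9, 0.13, 0, 0, 0, 0]],
  ],
)

```text
time: 20.87
tool_pos: [0.4769, -0.1073, 0.2912]
ee_rot: [-3.138, -0.003, 1.689]
wrist_force: [-0.5, -0.2, -4.6]
width: 0.0637
```

Request:
move_arm(
  increments=[
    [[0, 0.23, 0.03, 0, 0, 0, 0], [0, 0.46, 0.06, 0, 0, 0, 0], [0, 0.68, 0.09, 0, 0, 0, 0], [0, 0.9, 0.13, 0, 0, 0, 0]],
  ],
)

```text
time: 21.2
tool_pos: [0.479, -0.0166, 0.2912]
ee_rot: [-3.138, -0.002, 1.689]
wrist_force: [-0.5, 0.4, -5.4]
width: 0.0636
```

Request:
move_arm(
  increments=[
    [[0, 0.23, 0.03, 0, 0, 0, 0], [0, 0.46, 0.06, 0, 0, 0, 0], [0, 0.68, 0.09, 0, 0, 0, 0], [0, 0.9, 0.13, 0, 0, 0, 0]],
  ],
)

```text
time: 21.53
tool_pos: [0.4812, 0.0741, 0.2912]
ee_rot: [-3.137, -0.001, 1.689]
wrist_force: [1.1, 0.1, -5.5]
width: 0.0641
```

Request:
move_arm(
  increments=[
    [[0, 0.23, 0.03, 0, 0, 0, 0], [0, 0.46, 0.06, 0, 0, 0, 0], [0, 0.68, 0.09, 0, 0, 0, 0], [0, 0.9, 0.13, 0, 0, 0, 0]],
  ],
)

```text
time: 21.87
tool_pos: [0.4834, 0.1647, 0.2911]
ee_rot: [-3.137, -0.0, 1.689]
wrist_force: [-0.0, -0.2, -4.9]
width: 0.0638
```

Request:
move_arm(
  increments=[
    [[0, 0.1, 0.01, 0, 0, 0, 0.03], [0, 0.18, 0.03, 0, 0, 0, 0.08], [0, 0.24, 0.06, 0, 0, 0, 0.13], [0, 0.28, 0.06, 0, 0, 0, 0.18], [0, 0.3, 0.06, 0, 0, 0, 0.22], [0, 0.3, 0.06, 0, 0, 0, 0.24], [0, 0.3, 0.06, 0, 0, 0, 0.24], [0, 0.3, 0.06, 0, 0, 0, 0.24]],
  ],
)

```text
time: 22.53
tool_pos: [0.4865, 0.1938, 0.2916]
ee_rot: [-3.138, 0.001, 1.313]
wrist_force: [1.2, -0.1, -5.4]
width: 0.064
```

Run:
```python
from h import *
o=robot.get_obs();print(o['time'],o['tool_pos'],o['ee_rot'],o['width'],o['wrist_force'])
shot('wrist','w17')
cv2.imwrite('pics/w17b.png',cv2.resize(cv2.imread('pics/w17.png'),(800,600),interpolation=cv2.INTER_CUBIC))
```

```text
22.5333 [0.48653299 0.19380802 0.29155671] [-3.13847238e+00  1.31626192e-03  1.31260373e+00] 0.06400127918704626 [ 1.23912053 -0.05811184 -5.37736668]
```

View pics/w17b.png

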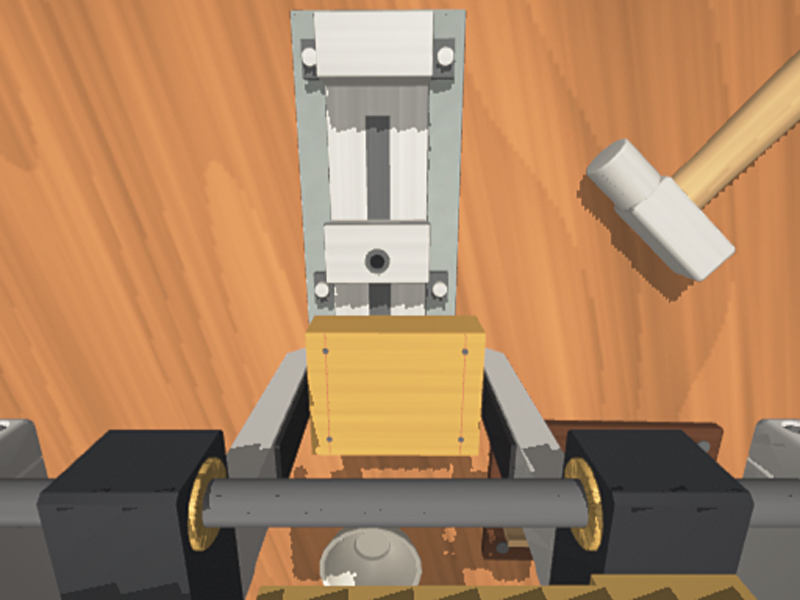

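The vise lies ahead with the fixed jaw at the top (315-433, 12-77) and the moving jaw at (324-430, 222-282). I enlarge both.

Run:
```python
from h import *
crop('w17',175,0,310,100,5.9,'c7');crop('w17',175,100,310,205,5.7,'c8')
```

```text
(no output)
```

View pics/c7.png

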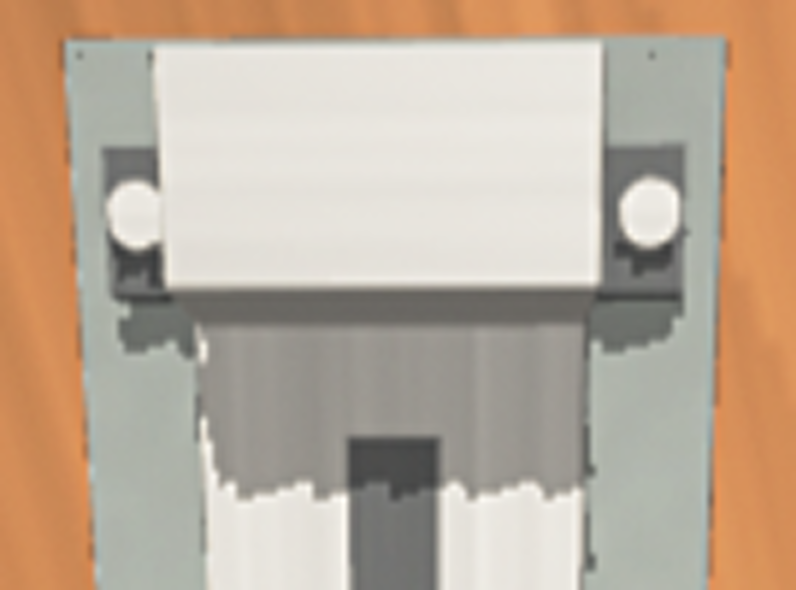

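View pics/c8.png

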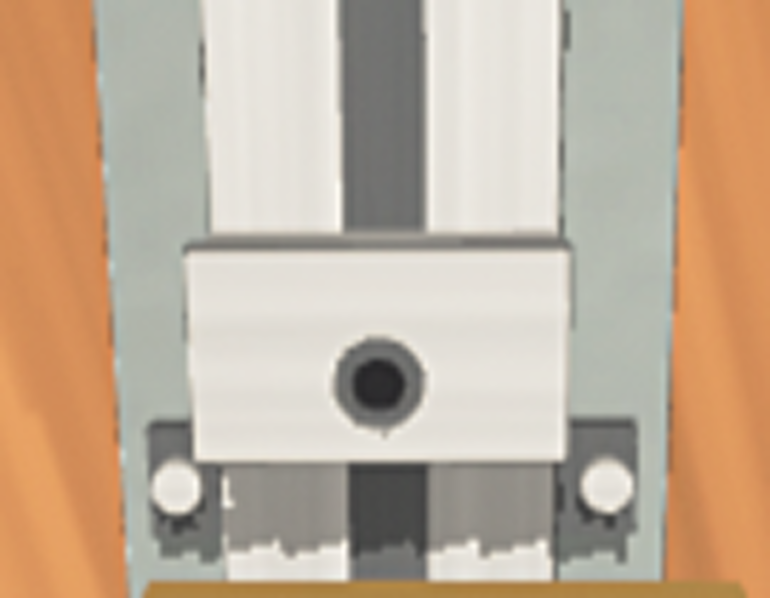

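Run:
```python
from h import *
im,d,p=load('w17')
a=lambda c,z:pz(p,175+(c[0]+.5)/5.9-.5,0+(c[1]+.5)/5.9-.5,z)
b=lambda c,z:pz(p,175+(c[0]+.5)/5.7-.5,100+(c[1]+.5)/5.7-.5,z)
F=[a((166,287),.057),a((602,287),.057)];Fb=[a((155,42),.057),a((603,42),.057)];F0=[a((198,325),.032),a((587,325),.032)]
M=[b((186,249),.057),b((570,249),.057)];Mb=[b((197,463),.057),b((567,463),.057)]
base=[a((66,40),.01),a((725,40),.01)]
for n,q in zip(('F','Fb','F0','M','Mb'),(F,Fb,F0,M,Mb)):
    e=q[1]-q[0];print(n,np.round(np.mean(q,0),4),'w',round(np.linalg.norm(e)*1e3,1),'yaw x',round(np.degrees(np.arctan2(e[1],e[0])),2))
ax=np.mean(Fb,0)-np.mean(Mb,0);print('axis yaw',np.degrees(np.arctan2(ax[1],ax[0]))-90)
print('opening',np.linalg.norm(np.mean(F,0)-np.mean(M,0)))
Y=np.radians(-15.0)
x=np.array([np.cos(Y),np.sin(Y),0]);y=np.array([-x[1],x[0],0]);o=np.mean(F,0)
for q in(F,Fb,F0,M,Mb,base): print(np.round([((t-o)@x*1e3,(t-o)@y*1e3) for t in q],1).tolist())
# bed edges z=.032
for c in[(208,560),(580,560)]: t=a(c,.032);print('bed',np.round([(t-o)@x*1e3,(t-o)@y*1e3],1))
for c in[(205,50),(560,50)]: t=b(c,.032);print('bed',np.round([(t-o)@x*1e3,(t-o)@y*1e3],1))
# pack top corners (b img 800/512)
s=800/512
for c in[(307,333),(484,333),(315,453),(480,453)]:
    t=pz(p,c[0]/s-.2,c[1]/s-.2,.2916-.2239+.052);print('pack',np.round(t,4))
C=cloud(p,d);print([round(float(C[v,u,2]),4) for u,v in((240,30),(240,150),(220,110),(250,250))])
```

```text
F [0.5078 0.3098 0.057 ] w 49.4 yaw x -14.84
Fb [0.5138 0.3334 0.057 ] w 48.9 yaw x -14.85
F0 [0.5077 0.3097 0.032 ] w 49.5 yaw x -14.84
M [0.4918 0.2488 0.057 ] w 49.1 yaw x -14.81
Mb [0.4848 0.2215 0.057 ] w 49.0 yaw x -14.79
axis yaw -14.5315688922407
opening 0.06309048424467364
[[-24.7, -0.1], [24.7, 0.1]]
[[-24.8, 24.3], [24.1, 24.5]]
[[-24.8, -0.1], [24.7, -0.0]]
[[-24.2, -63.2], [24.8, -63.0]]
[[-23.9, -91.4], [25.1, -91.2]]
[[-44.1, 38.0], [43.7, 38.2]]
bed [-24.6 -28.5]
bed [ 24.4 -28.4]
bed [-24.4 -38.9]
bed [ 24.6 -38.7]
pack [0.4623 0.2249 0.1197]
pack [0.5227 0.209  0.1197]
pack [0.4502 0.1775 0.1197]
pack [0.5113 0.1614 0.1197]
[0.0574, 0.0557, 0.032, 0.1187]
```

Request:
move_arm(
  increments=[
    [[0, 0.1, -0.01, 0, 0, 0, 0], [0, 0.25, -0.03, 0, 0, 0, 0], [0, 0.45, -0.05, 0, 0, 0, 0], [0, 0.65, -0.07, 0.05, 0, 0, 0], [0, 0.8, -0.09, 0.15, 0, 0, 0], [0, 0.9, -0.093, 0.25, 0, 0, 0], [0, 0.9, -0.093, 0.28, 0, 0, 0], [0, 0.9, -0.093, 0.28, 0, 0, 0]],
  ],
)

```text
time: 23.25
tool_pos: [0.5013, 0.2827, 0.2629]
ee_rot: [-3.138, 0.003, 1.312]
wrist_force: [0.4, -0.1, -5.6]
width: 0.064
```

Run:
```python
from h import *
o=robot.get_obs();print(o['time'],o['tool_pos'],o['ee_rot'],o['width'],o['wrist_force'])
shot('wrist','w18');shot('scene','s2');crop('s2',250,120,380,210,5.9,'s2b')
crop('w18',160,100,350,240,4.2,'w18b')
```

```text
23.25 [0.50133296 0.28270728 0.26289866] [-3.13832297  0.00340876  1.3118319 ] 0.06398115363282705 [ 0.36483619 -0.12381537 -5.56460683]
```

View pics/w18b.png

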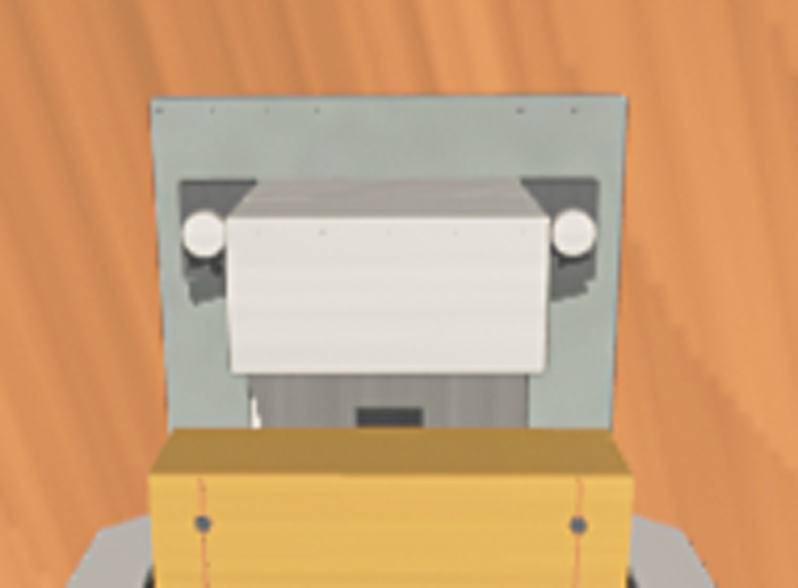

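View pics/s2b.png

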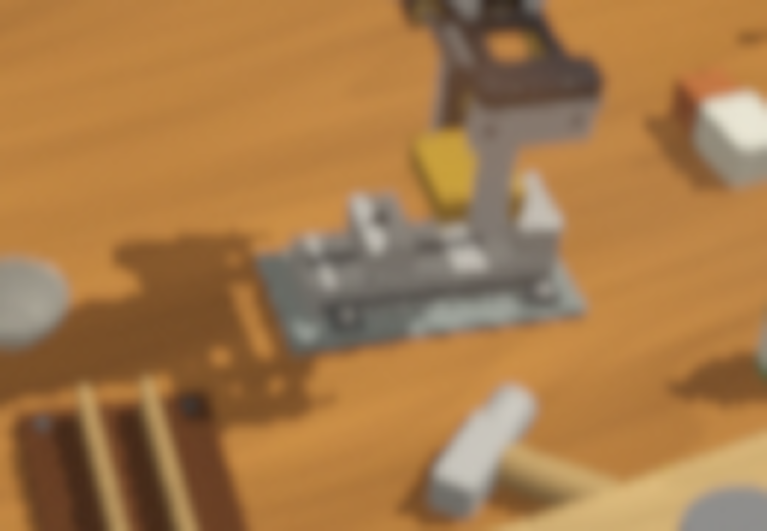

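Run:
```python
from h import *
im,d,p=load('w18')
a=lambda c,z:pz(p,160+(c[0]+.5)/4.2-.5,100+(c[1]+.5)/4.2-.5,z)
Y=np.radians(-14.8);x=np.array([np.cos(Y),np.sin(Y),0]);y=np.array([-x[1],x[0],0])
F=[a((231,374),.057),a((546,374),.057)];o=np.mean(F,0);print('F',o,np.linalg.norm(F[1]-F[0]))
zt=.2629-.1719
for c,z in[((150,475),zt),((632,475),zt),((176,430),zt-.02),((612,430),zt-.02)]:
    t=a(c,z);print(np.round([(t-o)@x*1e3,(t-o)@y*1e3],1))
for q in((231,374),(546,374)): pass
e=F[1]-F[0];print(np.degrees(np.arctan2(e[1],e[0])))
B=[a((152,97),.01),a((627,97),.01)];print([round(float((t-o)@x*1e3),1) for t in B])
```

```text
F [0.50769625 0.30975823 0.057     ] 0.049412721869006346
[-31.2  -4.1]
[32.1 -4.1]
[-31.2  -4.6]
[32.9 -4.6]
-14.830558446317788
[-43.7, 43.9]
```

Request:
move_arm(
  increments=[
    [[0, 0, -0.006, 0.05, 0, 0, 0], [0, 0, -0.006, 0.13, 0, 0, 0], [0, 0, -0.006, 0.21, 0, 0, 0], [0, 0, -0.006, 0.28, 0, 0, 0], [0, 0, -0.006, 0.33, 0, 0, 0], [0, 0, -0.006, 0.37, 0, 0, 0], [0, 0, -0.006, 0.37, 0, 0, 0]],
  ],
)

```text
time: 23.93
tool_pos: [0.501, 0.2824, 0.2265]
ee_rot: [-3.14, 0.002, 1.311]
wrist_force: [0.4, -0.3, -5.3]
width: 0.0639
```

Request:
move_arm(
  increments=[
    [[0, 0, 0, 0.005, 0, 0, 0], [0, 0, 0, 0.01, 0, 0, 0], [0, 0, 0, 0.01, 0, 0, 0], [0, 0, 0, 0.01, 0, 0, 0]],
  ],
)

```text
time: 24.27
tool_pos: [0.5015, 0.2828, 0.2276]
ee_rot: [3.141, -0.0, 1.311]
wrist_force: [0.3, 0.4, -5.0]
width: 0.0636
```

Request:
move_arm(
  increments=[
    [[0, 0, 0, 0.01, 0, 0, 0], [0, 0, 0, 0.02, 0, 0, 0], [0, 0, 0, 0.02, 0, 0, 0], [0, 0, 0, 0.02, 0, 0, 0], [0, 0, 0, 0.02, 0, 0, 0]],
  ],
)

```text
time: 24.68
tool_pos: [0.5014, 0.2827, 0.2251]
ee_rot: [3.142, 0.0, 1.311]
wrist_force: [0.6, 0.5, -5.2]
width: 0.0638
```

Request:
move_arm(
  increments=[
    [[0, 0, 0, 0.005, 0, 0, 0], [0, 0, 0, 0.01, 0, 0, 0], [0, 0, 0, 0.01, 0, 0, 0], [0, 0, 0, 0.01, 0, 0, 0]],
  ],
)

```text
time: 25.02
tool_pos: [0.5014, 0.2827, 0.2241]
ee_rot: [3.142, 0.0, 1.311]
wrist_force: [-0.1, -0.2, -5.8]
width: 0.0637
```

Request:
move_arm(
  increments=[
    [[0, 0, 0, 0.004, 0, 0, 0], [0, 0, 0, 0.008, 0, 0, 0], [0, 0, 0, 0.008, 0, 0, 0], [0, 0, 0, 0.008, 0, 0, 0]],
  ],
)

```text
time: 25.35
tool_pos: [0.5015, 0.2828, 0.224]
ee_rot: [3.141, -0.0, 1.311]
wrist_force: [-0.5, -0.4, -1.8]
width: 0.0634
```

Request:
move_arm(
  increments=[
    [[0, 0, 0, -0.01, 0, 0, 0], [0, 0, -0.005, -0.01, 0, 0, 0], [0, 0, -0.01, -0.01, 0, 0, 0], [0, 0, -0.01, -0.005, 0, 0, 0], [0, 0, -0.01, 0, 0, 0, 0], [0, 0, -0.01, 0.002, 0, 0, 0], [0, 0, -0.01, 0.002, 0, 0, 0], [0, 0, -0.01, 0.002, 0, 0, 0]],
  ],
)

```text
time: 26.02
tool_pos: [0.5005, 0.2831, 0.224]
ee_rot: [3.141, -0.001, 1.311]
wrist_force: [-2.1, -1.3, 2.6]
width: 0.0637
```

Run:
```python
from h import *
o=robot.get_obs();print(o['time'],o['tool_pos'],o['ee_rot'],o['width'],o['wrist_force'])
shot('wrist','w19')
crop('w19',150,110,350,260,4,'w19b')
```

```text
26.0167 [0.50053948 0.28305401 0.22399598] [ 3.14088302e+00 -6.54545961e-04  1.31069862e+00] 0.06367391309054365 [-2.09114329 -1.26102681  2.62332468]
```

View pics/w19b.png

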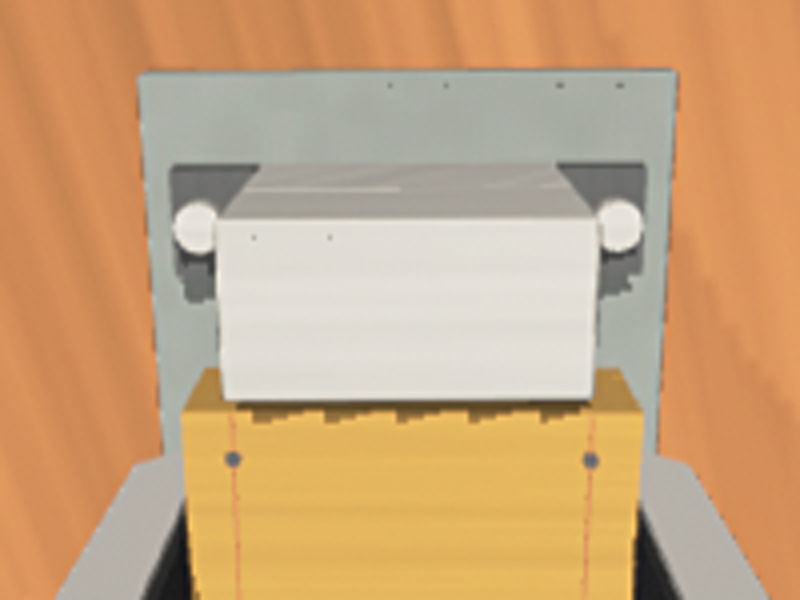

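Request:
move_arm(
  increments=[
    [[1, 0, 0, 0, 0, 0, 0], [1, 0, 0, 0, 0, 0, 0], [1, 0, 0, 0, 0, 0, 0], [1, 0, 0, 0, 0, 0, 0], [1, 0, 0, -0.1, 0, 0, 0], [1, 0, 0, -0.4, 0, 0, 0], [1, 0, 0, -0.8, 0, 0, 0], [1, 0, 0, -0.9, 0, 0, 0]],
  ],
)

```text
time: 26.73
tool_pos: [0.5016, 0.2835, 0.3206]
ee_rot: [3.133, -0.007, 1.311]
wrist_force: [1.0, 1.0, 0.8]
width: 0.0937
```

Request:
move_arm(
  increments=[
    [[0, -0.2, 0, 0, 0, 0, 0], [0, -0.5, 0, 0, 0, 0, 0], [0, -0.8, 0, 0, 0, 0, 0], [0, -0.9, 0, 0, 0, 0, 0], [0, -0.9, 0, 0, 0, 0, 0], [0, -0.9, 0, 0, 0, 0, 0], [0, -0.9, 0, 0, 0, 0, 0], [0, -0.9, 0, 0, 0, 0, 0]],
  ],
)

```text
time: 27.4
tool_pos: [0.4776, 0.197, 0.3131]
ee_rot: [3.142, -0.0, 1.312]
wrist_force: [-0.3, -1.0, 0.6]
width: 0.044
```

Run:
```python
from h import *
o=robot.get_obs();print(o['time'],o['tool_pos'],o['ee_rot'],o['width'],o['wrist_force'])
shot('wrist','w20')
crop('w20',150,0,350,190,3.15,'w20b')
```

```text
27.4 [0.47755405 0.19696517 0.31311715] [ 3.14155400e+00 -4.70844450e-04  1.31183938e+00] 0.043995812097624286 [-0.32887702 -1.04100758  0.57663193]
```

View pics/w20b.png

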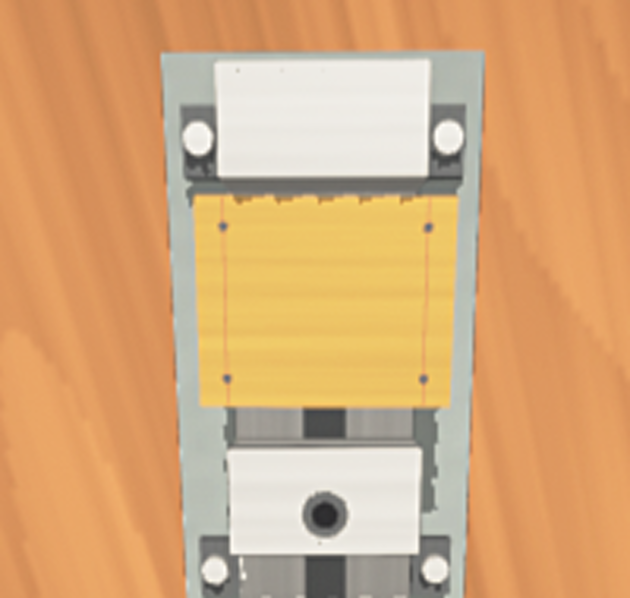

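Request:
move_arm(
  increments=[
    [[0, 0, 0, 0, 0, 0, 0], [0, 0, 0, 0, 0, 0, 0], [0, 0, 0, 0.15, 0, 0, 0], [0, 0, 0, 0.35, 0, 0, 0], [0, 0, 0, 0.55, 0, 0, 0], [0, 0, 0, 0.7, 0, 0, 0], [0, 0, 0, 0.76, 0, 0, 0], [0, 0, 0, 0.76, 0, 0, 0]],
  ],
)

```text
time: 28.12
tool_pos: [0.4766, 0.196, 0.2352]
ee_rot: [-3.138, 0.002, 1.311]
wrist_force: [0.0, 0.6, -0.2]
width: 0.0003
```

Request:
move_arm(
  increments=[
    [[0, 0.03, 0, 0, 0, 0, 0], [0, 0.06, 0, 0, 0, 0, 0], [0, 0.09, 0, 0, 0, 0, 0], [0, 0.12, 0, 0, 0, 0, 0], [0, 0.15, 0, 0, 0, 0, 0], [0, 0.18, 0, 0, 0, 0, 0], [0, 0.21, 0, 0, 0, 0, 0], [0, 0.23, 0, 0, 0, 0, 0]],
  ],
)

```text
time: 28.78
tool_pos: [0.4832, 0.2181, 0.2373]
ee_rot: [3.141, 0.002, 1.311]
wrist_force: [0.2, -2.7, 1.0]
width: 0.0002
```

Run:
```python
from h import *
o=robot.get_obs();print(o['time'],o['tool_pos'],o['ee_rot'],o['width'],o['wrist_force'])
shot('wrist','w21')
crop('w21',150,20,350,210,3.15,'w21b')
```

```text
28.7833 [0.48324945 0.21806529 0.23725691] [3.14130339e+00 1.76658287e-03 1.31083651e+00] 0.0002432158876414102 [ 0.19264456 -2.66084088  1.0376457 ]
```

View pics/w21b.png

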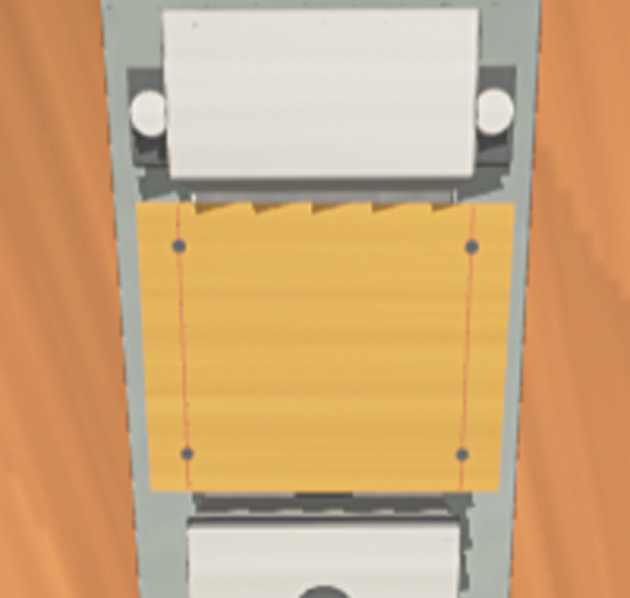

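Request:
move_arm(
  increments=[
    [[0, 0.01, 0, 0, 0, 0, 0], [0, 0.02, 0, 0, 0, 0, 0], [0, 0.03, 0, 0, 0, 0, 0], [0, 0.04, 0, 0, 0, 0, 0], [0, 0.05, 0, 0, 0, 0, 0], [0, 0.06, 0, 0, 0, 0, 0], [0, 0.07, 0, 0, 0, 0, 0], [0, 0.07, 0, 0, 0, 0, 0]],
  ],
)

```text
time: 29.5
tool_pos: [0.485, 0.225, 0.2371]
ee_rot: [3.141, 0.0, 1.311]
wrist_force: [-0.5, -4.2, 0.9]
width: 0.0005
```

Run:
```python
from h import *
o=robot.get_obs();print(o['time'],o['tool_pos'],o['ee_rot'],o['width'],o['wrist_force'])
shot('wrist','w22')
crop('w22',150,20,350,210,3.15,'w22b')
```

```text
29.5 [0.4850184  0.22495576 0.23712823] [3.14146623e+00 3.43358727e-04 1.31072439e+00] 0.0005398635533296476 [-0.50137246 -4.19905911  0.92603702]
```

View pics/w22b.png

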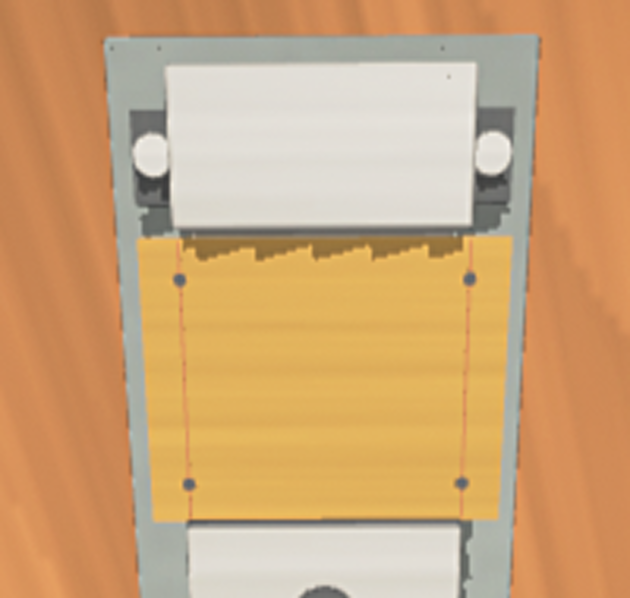

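Jaw has met the pack and is pushing it (4 N), with about 2 mm left to the fixed jaw. I continue slowly.

Request:
move_arm(
  increments=[
    [[0, 0.005, 0, 0, 0, 0, 0], [0, 0.01, 0, 0, 0, 0, 0], [0, 0.015, 0, 0, 0, 0, 0], [0, 0.02, 0, 0, 0, 0, 0], [0, 0.02, 0, 0, 0, 0, 0]],
  ],
)

```text
time: 29.97
tool_pos: [0.4854, 0.2264, 0.2371]
ee_rot: [-3.142, 0.002, 1.311]
wrist_force: [-1.4, -6.7, 2.7]
width: 0.0003
```

Request:
move_arm(
  increments=[
    [[0, 0.005, 0, 0, 0, 0, 0], [0, 0.01, 0, 0, 0, 0, 0], [0, 0.01, 0, 0, 0, 0, 0], [0, 0.01, 0, 0, 0, 0, 0]],
  ],
)

```text
time: 30.3
tool_pos: [0.4856, 0.2268, 0.2371]
ee_rot: [-3.141, 0.004, 1.311]
wrist_force: [-1.5, -9.5, 3.1]
width: 0.0004
```

Request:
move_arm(
  increments=[
    [[0, 0.005, 0, 0, 0, 0, 0], [0, 0.01, 0, 0, 0, 0, 0], [0, 0.015, 0, 0, 0, 0, 0], [0, 0.02, 0, 0, 0, 0, 0], [0, 0.02, 0, 0, 0, 0, 0]],
  ],
)

```text
time: 30.72
tool_pos: [0.4859, 0.2276, 0.2371]
ee_rot: [-3.141, 0.009, 1.31]
wrist_force: [-4.1, -13.6, 6.8]
width: 0.0004
```

Run:
```python
from h import *
o=robot.get_obs();print(o['time'],o['tool_pos'],o['ee_rot'],o['width'],o['wrist_force'])
shot('wrist','w23')
crop('w23',150,20,350,210,3.15,'w23b')
```

```text
30.7167 [0.48585247 0.22756457 0.23714355] [-3.1408553   0.0086324   1.31036504] 0.0004068437483675346 [ -4.11039582 -13.63206534   6.82964914]
```

View pics/w23b.png

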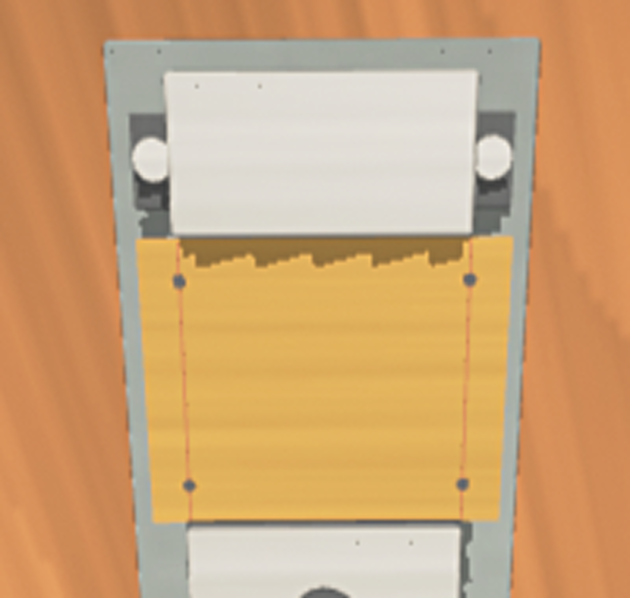

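Request:
move_arm(
  increments=[
    [[0, -0.03, 0, 0, 0, 0, 0], [0, -0.1, 0, 0, 0, 0, 0], [0, -0.2, 0, 0, 0, 0, 0], [0, -0.2, 0, -0.2, 0, 0, 0], [0, -0.2, 0, -0.5, 0, 0, 0], [0, -0.2, 0, -0.8, 0, 0, 0], [0, -0.2, 0, -0.8, 0, 0, 0], [0, -0.2, 0, -0.8, 0, 0, 0]],
  ],
)

```text
time: 31.43
tool_pos: [0.4815, 0.2107, 0.3195]
ee_rot: [3.137, -0.004, 1.311]
wrist_force: [-1.1, 0.8, -0.2]
width: 0.0002
```

Run:
```python
from h import *
o=robot.get_obs();print(o['time'],o['tool_pos'],o['ee_rot'],o['width'],o['wrist_force'])
shot('wrist','w24');shot('scene','s3');shot('top','t3')
crop('w24',170,0,330,150,5,'w24b');crop('s3',270,130,370,200,7.9,'s3b')
cv2.imwrite('pics/t3b.png',cv2.resize(cv2.imread('pics/t3.png'),(800,600)))
```

```text
31.4333 [0.48146422 0.21068645 0.31954078] [ 3.13736885 -0.00419007  1.3108715 ] 0.00022592271192435536 [-1.07720966  0.83066195 -0.18930357]
```

View pics/w24b.png

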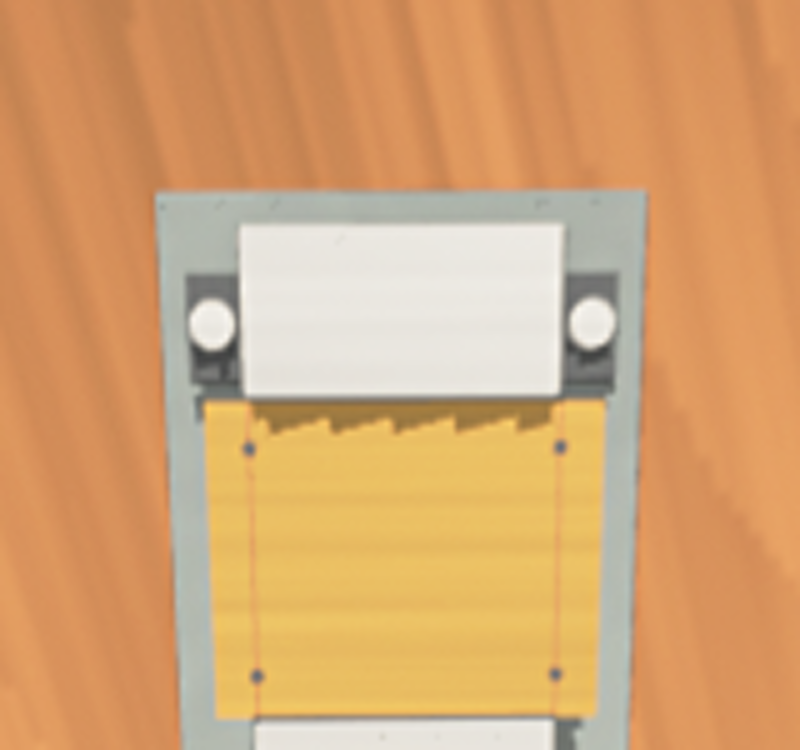

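View pics/s3b.png

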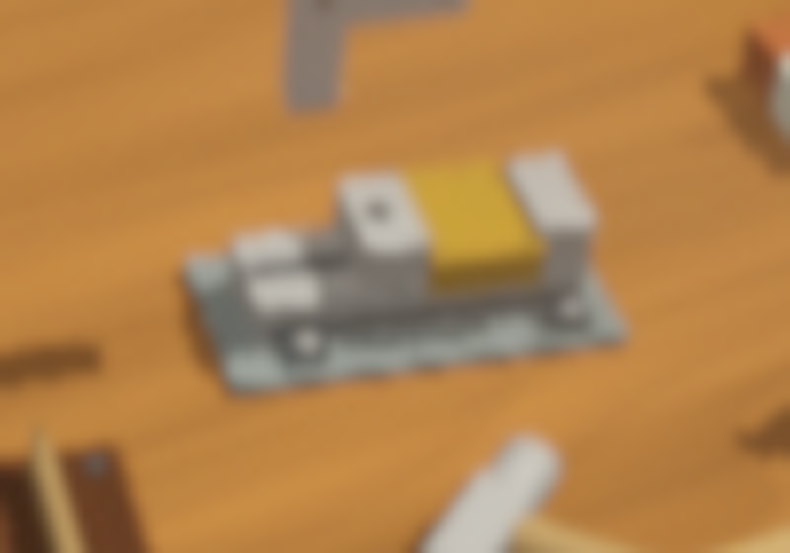

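View pics/t3b.png

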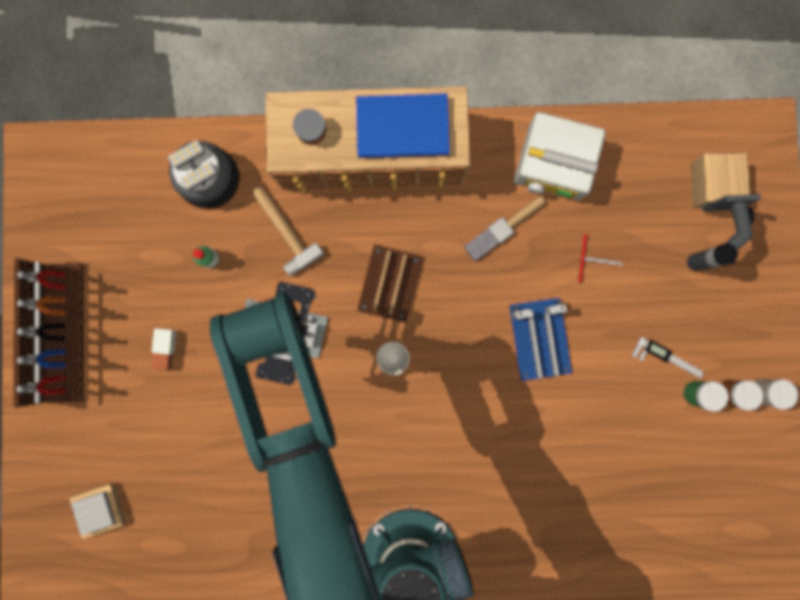

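Run:
```python
from h import *
im,d,p=load('w24')
a=lambda c,z:pz(p,170+(c[0]+.5)/5-.5,0+(c[1]+.5)/5-.5,z)
Y=np.radians(-14.8);x=np.array([np.cos(Y),np.sin(Y),0]);y=np.array([-x[1],x[0],0])
o=(a((244,397),.057)+a((561,397),.057))/2
for n,c,z in[('F',(244,397),.057),('F',(561,397),.057),('M',(255,720),.057),('M',(553,720),.057),('P',(203,401),.052),('P',(606,401),.052),('P',(216,718),.052),('P',(598,718),.052)]:
    t=a(c,z);print(n,np.round([(t-o)@x*1e3,(t-o)@y*1e3],1))
```

```text
F [-24.7   0. ]
F [24.7 -0. ]
M [-24.5 -49.9]
M [ 24.6 -50. ]
P [-31.7  -0.1]
P [32.3 -0.2]
P [-31.6 -50.1]
P [ 32.7 -50.3]
```

Run:
```python
from h import *
print(robot.close_job());o=robot.get_obs();print(o['time'],o['wrist_force'])
```

```text
the job is handed in; nothing more can be done
None
the job is handed in; nothing more can be done
```

The five blanks are squared and sit snug between the vise jaws. I handed the job in at about 31.6 s of the 69 s allowed.

- **Squaring:** I laid the pack on the squarer's runners and pushed it against both halves of the stop until the force reached about 14 N. I then squeezed its sides (49.7 mm) and took it by its ends with one finger in the gap (64.2 mm).
- **Vise:** I set the pack flat on the bed and slid the moving jaw up with closed fingers until it held at about 14 N. I then backed the arm off clear of everything.

**Last checks:**
- **Fit:** The jaw opening measured 49.9–50.0 mm. The pack is about 0.4 mm off centre along the jaws.
- **Flushness:** No steps between the blanks show in the last wrist view. I judged that from above; there was no close view of the ends after closing.
- **Bench:** The rest and squarer are empty. The hammer, brush, hex key, dish, rouge, caliper and oil bottle are where they were in the top view.

No final check failed or disagreed. While I pushed the pack to the stop, the sloped backs of the fingers pressed down on it, with up to about 12 N measured upward at the wrist. That caused no visible shift.

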